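# Lock the adjuster of a chromatography column in its ring stand

## Task

Take the column upright by the white grip bar on its top (never carry it by its loose lock ring) and lower it gently through the stand's rings until the smallest one stops it, with its red wing between the two yellow posts so that the barrel cannot turn. Then let go, take the black knurled lock ring and turn it clockwise, seen from above, against the housing until it comes up tight at its stop, with its white mark over the red wing. Leave the column standing fully home in the stand and leave the other things on the bench where they are.

Things in the scene. Friction and masses are not known exactly. Their poses are not given: they have to be found in the camera images.
- column_center (a point): Column: upright clear barrel 42 mm in diameter, 168 mm tall with its red foot, red housing, black lock ring and white grip bar; about 0.38 kg (0.28 to 0.5). Starts standing on the bench. This point is on its axis, 84 mm above its underside. z points up along the column, x from the axis along the red wing.
- column_foot (a point): Centre of the column's flat underside (36 mm in diameter, widening to the barrel's 42 mm over the first 8 mm); axes as the column's.
- grip_center (a point): Centre of the white grip bar on top, on the axis, 154 mm above the foot: 36 mm long along the column's x, 14 mm wide along its y, 28 mm tall (140 to 168 mm above the foot). Rigid with the barrel. Between it and the lock ring (128 to 140 mm) is a steel stem 18 mm in diameter.
- ring_center (a point): Centre of the black knurled lock ring, on the column's axis, 116 mm above the foot: 54 mm in diameter, 24 mm tall (104 to 128 mm above the foot). It does not move up or down. Axes as the column's (they do not turn with the ring). The red housing below is 50 mm in diameter, from 74 to 102 mm.
- lock_ring (a joint): Angle of the lock ring on the column, rad, growing clockwise seen from above: 0 loose, 2.2 tight at its hard stop; starts at 0 to 0.7. Friction 0.12 N m: it stays where left, and its drag turns the whole column unless the posts hold the wing. Its white mark stands (2.2 - angle) counter-clockwise of the wing: over it when tight.
- wing (a point): Point in the column's red key wing, 33 mm from the axis along the column's x, 80 mm above the foot. The wing is a block 12 mm wide and 12 mm tall (74 to 86 mm above the foot) that reaches 42 mm from the axis.
- stand: Fixed stand, white base 140 x 110 x 12 mm, dark back post at its -x side, three level rings on one vertical axis (inside diameter, top face above bench): top 54 mm, 110 mm; middle 48 mm, 76 mm; lowest, black, 32 mm, 40 mm: it stops the column. Rings 10 mm wide. Origin on the axis at bench level, z up, x from the axis towards the slot between the yellow posts.
- seat (a point): Centre of the top face of the lowest ring, 40 mm above the bench: the column's foot belongs here. Axes as the stand's.
- slot (a point): Middle of the slot between the two yellow posts on the top ring, 33 mm from the axis along the stand's x, 120 mm above the bench. Posts 8 mm thick, 20 mm clear between them along the stand's y, rounded tops at 128 mm. The wing's point comes here when the column is home.
- beaker: Bystander, to be left alone: clear glass beaker, 56 mm across, 75 mm tall; origin at the centre of its underside.
- vial_jar: Bystander, to be left alone: small amber jar, 42 mm across, 60 mm tall; origin at the centre of its underside.
- bottle_left: Bystander, to be left alone: clear screw-cap bottle with blue cap, 86 mm across, 170 mm tall; origin at the centre of its underside.
- bottle_right: Bystander, to be left alone: clear screw-cap bottle with orange cap, 86 mm across, 170 mm tall; origin at the centre of its underside.
- tube_rack: Bystander, to be left alone: blue rack of capped tubes, 75 x 150 mm, 67 mm tall; origin at the centre of its underside.
- tip_box: Bystander, to be left alone: grey box with yellow lid, 85 x 125 mm, 57 mm tall; origin at the centre of its underside.
- spare_cartridge: Bystander, to be left alone: spare cartridge lying flat, clear tube with square red ends, 190 mm long; origin at the centre of its underside.
- spanner: Bystander, to be left alone: steel spanner lying on the bench; origin at the centre of its underside.

How it is judged:
By the outcome, as a careful person would: the job done as asked, in the order asked, and still so for the second after the job is handed in, with the robot touching nothing.
It also fails if it takes over 64 s, if anything falls off the work surface, if the arm or the gripper's body presses on something with over 40 N, if the wrist force passes 120 N, or if a joint passes its speed limit or range.

## Robot

A 7-joint arm with a two-finger parallel gripper is mounted at the origin on the work surface. World frame = base frame: x ahead of the robot, y to its left, z up, the work surface at z = 0. Lengths are in m, angles in rad, forces in N, time in s.
With the tool pointing down it reaches from about 0.425 to 0.925 m from the base axis. Payload 6.8 kg.
Tool frame: the origin (TCP) lies between the finger pads; the fingertips stand 11 mm ahead of it and the grasp point (between the pads) lies 8 mm behind it; x points along the fingers, z is the direction in which the jaws open and shut, and the axes are right-handed (so a half turn about x gives the same grasp; the last joint's range is limited). The gripper opens to 85 mm and grips with 20 to 120 N. Pads are 22 mm wide; open, the fingers measure 114 mm over their backs; the gripper's body (76 mm by 85 mm) begins 54 mm behind the grasp point. The pads swing forward as they close: fully open they stand 13 mm farther back than shut.
Start: joints at [1.15, 0.477, 0.022, 1.555, -0.011, 1.109, -0.083], TCP at [0.208, -0.642, 0.242] pointing down, gripper open.
Joint ranges: [-2.96, 2.96], [-0.34, 2.1], [-1.41, 1.46], [0.24, 2.44], [-1.37, 4.51], [0.17, 1.92], [-2.96, 2.96]. Speed limits (rad/s): [2.39, 2.39, 3.14, 3.14, 3.14, 3.14, 3.14].

## Interface

Orientations are given as a rotation vector (axis times angle).
In Python, from rig import ctrl gives the robot as it stands.
- The arm moves only by the tool jog_arm, never from a script. Its argument "moves" is a list of rows, each an object with "fingers": the opening, from 0 (shut) to 1 (fully open); "travel": the shift along the tool's x, y, z in units of 0.5 m (1.0 is 0.5 m), a list of three; "roll": the turn about the tool's x in units of 360 degrees (1.0 is 360 degrees). In form: [{"fingers": fingers, "travel": [dx, dy, dz], "roll": roll}, ...]. A call has 1 to 20 rows; each row is the pose to reach, as a shift and turn from the pose measured when the call began, along the tool's axes at that moment, turning the shorter way round; what a row does not reach only later rows make up. A row lasts 1/12 s, in which the tool goes at most 41.7 mm and 7.16 degrees, less where a joint would pass 70% of its speed; a pose out of reach is approached as far as the arm can. A call with a number of a shift or a turn outside -1 to 1 is refused whole. A call with a gripper value outside its range is refused whole. The fingers move at their own pace and stop on an object; "squeeze" is the grip in N (left out, the last holds). Time passes only in rows, so rows that repeat a pose let the fingers close. It gives the time, the measured TCP pose, the force and the opening at its end, in the units of the state.
- ctrl.get_state(): the state, without advancing time (a new reading comes with each control period).
- ctrl.grab_frame(name): name is "scene" or "top"; returns a dict with "image" (384x512x3 uint8, red, green, blue), "camera_matrix" (3x3 intrinsics, pixels), "R" (3x3) and "t" (3): a world point X has camera coordinates R X + t. Camera axes: x right, y down, z forward; pixel columns grow to the right and rows downward; lengths in m; the calibration is good to about 2 mm. A picture is of the moment at which its call begins. There is no depth.
- ctrl.hand_in(): hands the job in, once; it reports no verdict.
The state is a dict: "time": time; "q": joint angles; "joint_velocities": joint speeds; "joint_efforts": joint torques, N m; "eef_pos": TCP position; "tool_rot": TCP orientation; "force": force on the tool from outside, world axes, zero at the start; "ft_torque": the same for the moment, N m; "width": finger opening in m.
Only numpy, scipy, OpenCV 4.12 (cv2) and the standard library are available. Lean on these libraries where they do the work, as an engineer would, in place of code of your own. Each camera call takes 0.05 s, during which the arm holds its last target.

## Working session

There is one attempt and no reset: what is moved stays moved. The work goes in short steps, Python scripts to look and compute and a tool call to move; the robot and the scene stay as the last step left them, time stands still between calls to the robot, and variables do not carry over. Pictures are saved under pics/ and viewed, and the job is handed in when it is done.

Besides the shell and the picture viewer there is one more tool, called after ">>>" by a JSON object that holds its "method" and its "body", one argument or row to a line. jog_arm: Moves the arm, as the interface text tells. Shifts and turns lie within -1 to 1; 1 stands for 0.5 m of shift or 360 degrees of turn. Its arguments: {"type":"object","properties":{"moves":{"type":"array"},"squeeze":{"type":"number"}},"required":["moves"]}

```bash
mkdir -p pics; ls; cat > h.py <<'E'
import numpy as np, cv2
from rig import ctrl
from scipy.spatial.transform import Rotation as Ro
def grab(n,save=None):
    f=ctrl.grab_frame(n)
    if save: cv2.imwrite('pics/'+save,f['image'][:,:,::-1])
    return f
def ray(f,u,v):
    K=np.array(f['camera_matrix']);R=np.array(f['R']);t=np.array(f['t'])
    d=R.T@np.linalg.solve(K,[u,v,1.]); return -R.T@t,d
def onz(f,u,v,z):
    c,d=ray(f,u,v); return c+d*(z-c[2])/d[2]
def proj(f,X):
    K=np.array(f['camera_matrix']);p=K@(np.array(f['R'])@np.array(X)+np.array(f['t'])); return p[:2]/p[2]
E
python3 - <<'E'
from h import *
np.set_printoptions(precision=4,suppress=True)
for n in('scene','top'):
    f=grab(n,n+'0.png'); print(n,-np.array(f['R']).T@f['t'],np.array(f['R'])[2],f['camera_matrix'])
s=ctrl.get_state()
for k,v in s.items(): print(k,v)
print(Ro.from_rotvec(s['tool_rot']).as_matrix())
E
```

```text
pics
scene [ 1.239  -0.5221  0.6589] [-0.6438  0.5384 -0.5438] [[351.3553   0.     255.8233]
 [  0.     351.3553 188.079 ]
 [  0.       0.       1.    ]]
top [0.3327 0.0297 1.3974] [ 0.2009 -0.0087 -0.9796] [[364.737    0.     253.4406]
 [  0.     364.737  192.7592]
 [  0.       0.       1.    ]]
time 0.1
q [ 1.1499  0.4778  0.0223  1.5563 -0.0115  1.1093 -0.0831]
joint_velocities [ 0.0001 -0.0011  0.0018 -0.0019 -0.0006  0.0003 -0.0002]
joint_efforts [  0.0045 -59.7758   1.6137 -28.1952   0.0129   0.005    0.    ]
eef_pos [ 0.2075 -0.6418  0.2414]
tool_rot [ 0.9767  1.3425 -0.9753]
force [0.3448 0.2817 0.2821]
ft_torque [ 0.0218 -0.0124 -0.0003]
width 0.08512151665334056
[[-0.0006  0.9515  0.3077]
 [ 0.0015  0.3077 -0.9515]
 [-1.     -0.0001 -0.0016]]
```

View pics/scene0.png

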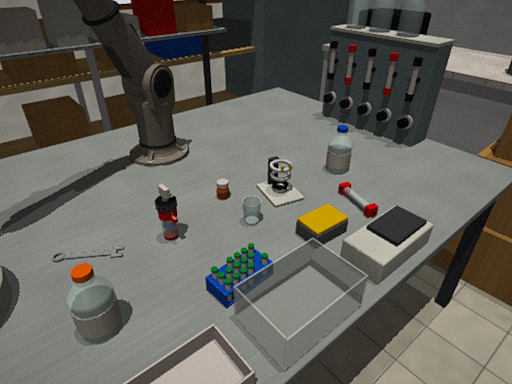

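View pics/top0.png

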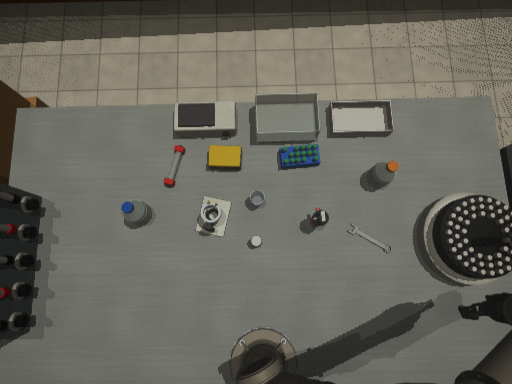

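The column is at about (167,212) in scene and (318,217) in top. The stand is at (280,182) and (212,215). I'll enlarge both.

```bash
python3 - <<'E'
import cv2,numpy as np
s=cv2.imread('pics/scene0.png');t=cv2.imread('pics/top0.png')
def c(i,u,v,w): return cv2.resize(i[v-w:v+w,u-w:u+w],(400,300) if 0 else (390,390),interpolation=cv2.INTER_CUBIC)
a=np.hstack([c(s,168,212,32),c(s,280,180,32)]);cv2.imwrite('pics/z1.png',a)
a=np.hstack([c(t,318,217,24),c(t,212,215,24)]);cv2.imwrite('pics/z2.png',a)
E
```

```text
(no output)
```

View pics/z1.png

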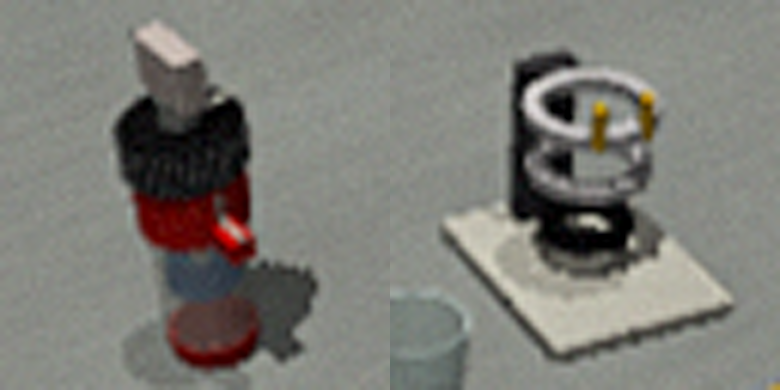

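View pics/z2.png

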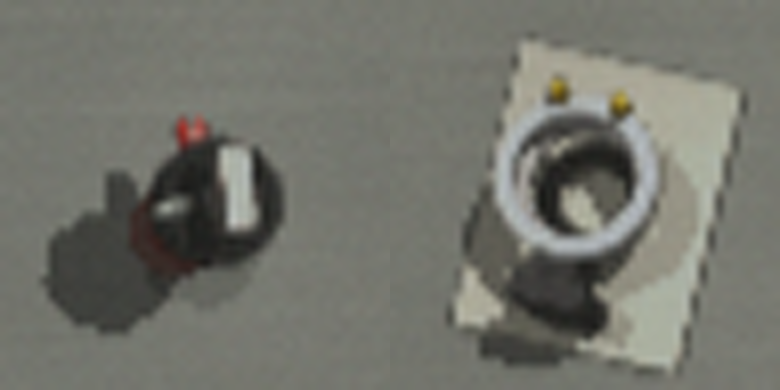

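```bash
cat > meas.py <<'E'
from h import *
np.set_printoptions(precision=4,suppress=True)
def blobs(img,mask,box,minA=3):
    u0,v0,u1,v1=box; m=np.zeros(mask.shape,np.uint8); m[v0:v1,u0:u1]=mask[v0:v1,u0:u1]
    n,l,st,ce=cv2.connectedComponentsWithStats(m,connectivity=8)
    return [(ce[i],st[i],l==i) for i in range(1,n) if st[i][4]>=minA]
E
python3 - <<'E'
from meas import *
ft=grab('top');fs=grab('scene')
t=ft['image'].astype(int);s=fs['image'].astype(int)
hs=lambda i:cv2.cvtColor(i.astype(np.uint8),cv2.COLOR_RGB2HSV).astype(int)
ht,hS=hs(t),hs(s)
def show(name,f,mask,box,z):
    for c,st,m in blobs(None,mask,box): print(name,c,st,'->',onz(f,*c,z)[:2])
show('gripT',ft,(t.min(2)>150),(295,195,345,245),.168)
show('redT',ft,(t[...,0]>120)&(t[...,1]<100),(295,195,345,245),.086)
show('yelT',ft,(ht[...,1]>120)&(ht[...,0]<35)&(ht[...,0]>15)&(ht[...,2]>90),(188,190,236,240),.128)
show('whiteT',ft,(t.min(2)>140),(188,190,236,240),.110)
show('yelS',fs,(hS[...,1]>120)&(hS[...,0]<35)&(hS[...,0]>15)&(hS[...,2]>90),(250,150,312,212),.12)
show('gripS',fs,(s.min(2)>110),(140,180,200,205),.16)
show('redS',fs,(s[...,0]>170)&(s[...,1]<100),(140,180,200,245),.08)
print(t[203:240:1,188:236].min(2)[:, :].shape)
for v in range(196,240,1): print(v,' '.join('%3d'%x for x in t[v,192:236].min(1)))
print()
for v in range(205,238,1): print(v,' '.join('%3d'%x for x in t[v,300:336].max(1)))
E
```

```text
gripT [322.8276 215.4483] [321 211   4  10  29] -> [ 0.4999 -0.2148]
redT [316.8333 207.8333] [316 207   3   3   6] -> [ 0.5395 -0.2111]
yelT [208.5 201.5] [208 201   2   2   4] -> [0.5658 0.1781]
yelT [215.5 203.5] [215 203   2   2   4] -> [0.558  0.1534]
whiteT [216.5607 212.4393] [201 197  30  39 428] -> [0.5288 0.1516]
whiteT [197.913  227.8696] [196 224   6   7  23] -> [0.4755 0.2178]
yelS [289.5 163.5] [289 163   2   2   4] -> [0.5587 0.1853]
yelS [281.8 165.6] [281 165   3   2   5] -> [0.5531 0.1571]
yelS [289.4 166.8] [289 166   2   3   5] -> [0.5737 0.1702]
yelS [281.5714 170.1429] [281 168   2   5   7] -> [0.5734 0.1371]
gripS [170.4632 190.7437] [ 140  180   60   25 1237] -> [ 0.5186 -0.2062]
redS [172.8 218.2] [172 217   3   3   5] -> [ 0.5267 -0.215 ]
(37, 48)
196 113 111 110 108 111 112 112 110 109 111 109 115 140 138 138 113  97 106 111 112 111 111 109 111 111 114 111 112 111 115 112 112 115 114 112 114 112 115 112 114 113 114 114 114
197 115 113 112 113 113 112 111 112 111 111 109 107 149 147 147 137 140 138 142 123 107 109  97 110 112 112 111 113 112 113 114 113 114 
[... 11788 characters left out ...]
  70 108 119 120 120 121 120 119 120 121 120 119 120 119 119 120 119 121 118 118 118 119 119 120 121 118 120
234 116 116 118 115 115 115 105 107 105 108 119 116 120 117 118 121 120 120 121 120 119 119 119 120 122 122 123 119 120 121 123 122 120 119 119 120
235 119 117 116 118 117 118 118 117 118 117 121 121 118 118 120 121 120 120 118 120 120 119 121 118 118 122 122 121 121 120 120 119 121 122 120 121
236 118 116 120 120 117 120 116 120 120 116 118 119 120 117 119 118 120 123 121 123 124 123 124 124 122 122 121 119 124 123 121 121 122 121 121 120
237 118 117 116 118 117 120 118 118 119 118 118 118 120 119 121 119 121 120 121 121 121 120 120 121 120 122 122 120 123 121 118 122 121 121 118 119
```

```bash
cat > loc.py <<'E'
from meas import *
def bw(ch,lo,hi): return np.clip((ch-lo)/(hi-lo),0,1)
def stand(ft):
    t=cv2.cvtColor(ft['image'],cv2.COLOR_RGB2BGR).astype(float)[:,:,::-1]
    d=t[...,2]-t[...,0]
    return d
E
python3 - <<'E'
from loc import *
ft=grab('top');fs=grab('scene')
for f,c,w,n in((ft,(212,213),20,'a'),(fs,(281,172),24,'b'),(ft,(318,217),20,'c'),(fs,(168,212),34,'d')):
    im=f['image'][c[1]-w:c[1]+w,c[0]-w:c[0]+w].astype(float)
    d=im[...,2]-im[...,0]
    print(n,np.percentile(d,[1,10,50,90,99]))
    cv2.imwrite('pics/d%s.png'%n,cv2.resize(np.clip(d*6+128,0,255).astype(np.uint8),(380,380),interpolation=cv2.INTER_NEAREST))
a=np.hstack([cv2.imread('pics/da.png'),cv2.imread('pics/db.png')]);cv2.imwrite('pics/dab.png',a)
E
```

```text
a [-24.02 -17.    -8.    -2.     8.01]
b [-69.  -15.7  -4.    0.    5. ]
c [-21.01  -8.    -6.    -3.    -1.  ]
d [-90.77 -10.    -4.     0.    17.  ]
```

View pics/dab.png

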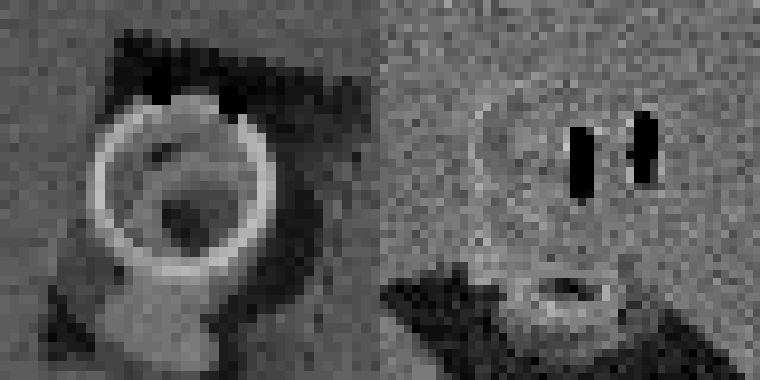

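```bash
python3 - <<'E'
from loc import *
from scipy.optimize import least_squares
ft=grab('top');fs=grab('scene')
t=ft['image'].astype(float);d=t[...,2]-t[...,0]
m=np.zeros(d.shape,np.uint8);m[194:226,196:228]=(d[194:226,196:228]>1)&(t[194:226,196:228].min(2)>125)
n,l,st,ce=cv2.connectedComponentsWithStats(m,connectivity=8)
i=1+np.argmax(st[1:,4]);vs,us=np.nonzero(l==i);print('ring px',st[i])
P=np.array([onz(ft,u,v,.110)[:2] for u,v in zip(us,vs)])
r=least_squares(lambda p:np.hypot(P[:,0]-p[0],P[:,1]-p[1])-p[2],[.53,.175,.032],loss='soft_l1',f_scale=.002);print('ring top',r.x,np.std(r.fun))
def yel(f,box):
    h=cv2.cvtColor(f['image'],cv2.COLOR_RGB2HSV).astype(int)
    return blobs(None,((h[...,1]>110)&(h[...,0]<35)&(h[...,0]>13)&(h[...,2]>50)),box,4)
for c,s,_ in yel(ft,(196,194,226,210)):print('yT',c,s,onz(ft,*c,.124)[:2])
for c,s,_ in yel(fs,(270,155,300,180)):print('yS',c,s)
# base corners
b=((d<-5.5)|0)&(t.min(2)>0)
h=d[190:240,188:236]
# posts: two-view triangulate at blob centre, heights 110..128 -> 119
yS=sorted(yel(fs,(270,155,300,180)),key=lambda x:x[0][0])
for c,s,_ in yS: print('yS->',onz(fs,c[0],c[1],.119)[:2])
# scene ring
s=fs['image'].astype(float)
print(proj(fs,[r.x[0],r.x[1],.11]),proj(fs,[r.x[0],r.x[1],.076]))
for v in range(158,185): print(v,' '.join('%3d'%x for x in s[v,265:300].min(1)))
# column red pieces in scene
E
```

```text
ring px [201 204  20  18  79]
ring top [0.5313 0.1729 0.0315] 0.001843530068628117
yT [208.5 201.5] [208 201   2   2   4] [0.5666 0.1786]
yT [215.6 203.2] [215 202   2   3   5] [0.5598 0.1535]
yS [289.5333 166.2667] [289 163   2   8  15]
yS [281.7778 168.2222] [281 165   3   8  18]
yS-> [0.5639 0.147 ]
yS-> [0.5703 0.1742]
[280.5699 164.2222] [280.1267 173.3493]
158 139 139 144  97  55  49  45  49  43  36  41  35  22  55 118 133 130 134 135 133 140 137 135 142 139 137 143 142 142 131 137 136 134 138 139
159 132 138 144  70  27  45  40  39  28  61  99 137 139 146 156 165 165 165 178 162 151 149 135 138 139 132 141 140 134 140 138 144 140 138 139
160 136 137 149  77   3   9   0  38 115 163 183 201 199 176 169 168 171 171 175 185 190 178 175 150 137 134 135 141 141 135 145 140 136 135 136
161 142 141 146  64   0  15 111 155 202 197 172 150 137  96  89  90  94  89  90 141 156 173 191 190 175 149 141 143 136 139 134 131 131 131 137
162 144 138 119  47  14 113 202 212 180 138  89  78  73  86  97  95  95  88  84  79  58  90 139 180 184 159 155 140 139 133 138 139 134 137 133
163 138 147 124
[... 2452 characters left out ...]
  12  21  16   6  22  38  73  75  79  84  96  99  93  97  87  72  68  68 115 140 144 133 132 140 134 134 137 133 132 134 132
181 159 163  92  15  17  27  20  20   0  10   9  20  35  45  62  70  61  69  58  35  27  38 118 129 135 138 131 132 137 130 134 131 135 132 139
182 168 174 108  25  16  20   8  11   6   0  11   0   0   0   0   0   0   0   0   2   0   0  54  91 123 132 137 137 134 133 134 137 133 131 130
183 140 142 126  60   3   9  49  17   0  11  10  22  49  49 110 127 127  71   8   0  14   7  14  71  90 113 133 135 132 135 133 140 131 134 139
184 164 158 164 116  94 101 124  67   0   7   6  30  79  83 152 169 172 158  99  32   0   2  10  75  82  89 110 137 133 135 133 132 137 141 130
```

```bash
python3 - <<'E'
from loc import *
from scipy.optimize import least_squares
ft=grab('top');fs=grab('scene')
s=fs['image'].astype(float);t=ft['image'].astype(float)
# scene ring
m=(s.min(2)>160)
us,vs=[],[]
for v in range(158,171):
    for u in range(268,292):
        if m[v,u]: us.append(u);vs.append(v)
P=np.array([onz(fs,u,v,.109)[:2] for u,v in zip(us,vs)])
r=least_squares(lambda p:np.hypot(P[:,0]-p[0],P[:,1]-p[1])-.0315,[.53,.175],loss='soft_l1',f_scale=.002);print('ring scene',r.x,np.std(r.fun))
# base corners top: base mask = warm & bright, min area rect on z=.012
d=t[...,2]-t[...,0]
mm=np.zeros(d.shape,np.uint8);mm[192:240,190:236]=((t.min(2)>128)[192:240,190:236])
pts=np.argwhere(mm)[:,::-1]
W=np.array([onz(ft,u,v,.012)[:2] for u,v in pts]).astype(np.float32)
print('base rect',cv2.minAreaRect(W*1000))
# grip weighting top
box=t[209:223,318:328].mean(2); w=np.clip((box-100)/70,0,1)*(1)
vv,uu=np.mgrid[209:223,318:328]
G=np.array([onz(ft,u,v,.168)[:2] for u,v in zip(uu.ravel(),vv.ravel())]);w=w.ravel()
c=(G*w[:,None]).sum(0)/w.sum();C=((G-c).T*w)@(G-c)/w.sum();e,V=np.linalg.eigh(C)
print('grip top',c,np.sqrt(12*e),np.degrees(np.arctan2(V[1,1],V[0,1])))
rr=(t[...,0]-t[...,1]);
w=np.clip(rr[204:211,312:322]/90,0,1);vv,uu=np.mgrid[204:211,312:322]
print('wingpx',(uu*w).sum()/w.sum(),(vv*w).sum()/w.sum(), onz(ft,(uu*w).sum()/w.sum(),(vv*w).sum()/w.sum(),.086)[:2])
for v in range(180,206): print(v,' '.join('%3d'%x for x in s[v,155:182].mean(1)))
print(proj(fs,[c[0],c[1],.168]))
E
```

```text
ring scene [0.5305 0.1736] 0.0027774993485469067
base rect ((531.762939453125, 173.68292236328125), (106.74349975585938, 136.2884521484375), 75.69888305664062)
grip top [ 0.5021 -0.2155] [0.0162 0.0377] 174.71813717113176
wingpx 317.0083102493075 208.6495844875346 [ 0.5365 -0.2116]
180 137 139 136 136 140 139 134 136 135 141 136 142 139 133 137 143 137 143 134 135 136 134 137 136 134 138 138
181 139 135 135 136 134 135 138 134 141 137 137 138 139 137 142 139 138 137 138 142 140 137 138 135 142 141 139
182 132 136 127 140 141 132 134 132 138 138 133 140 141 136 137 138 142 135 140 143 140 141 139 140 132 142 136
183 135 136 138 135 135 138 163 147 140 136 135 137 136 140 138 138 134 136 135 134 137 144 139 140 138 139 133
184 138 136 125 138 159 169 195 175 151 140 138 135 146 137 145 132 137 139 137 139 141 138 136 137 142 136 135
185 138 140 107 158 193 192 187 187 185 171 142 135 136 138 140 140 136 137 141 141 140 138 136 137 133 135 131
186 136 137 113 135 167 189 192 185 186 192 173 140 132 137 136 143 139 137 144 136 133 142 138 137 135 135 138
187 130 138 137  90 100 152 192 1
[... 1414 characters left out ...]
 148 140
200  46   3  18  13  17   9  15  50  58  60  64  53  36  23   5   7   0  18  14  10  13  84 138 148 141 139 138
201  27  12  14  14  19  12   8  21  41  46  56  27  11   1   3   6  13  21  16   2  36  60 128 145 140 140 135
202  44   8  13  22  10  10  12  16   1   2   7   2  16   3   5  16  16   8   9  15  29  64 133 144 144 141 138
203  56  17  13  11  18  18  20  14  14  18  13  15  17  18  21  10  19  18  27  25  26  59 129 144 140 141 143
204  78  16  20  15   9  11  19  14  16   8   5  14  19  18   8  31  22  17  42  24  16  22 121 146 142 143 140
205  83  27  24  29  17  14  21  16  17  23  12  10  25  21   8  46  21  17  32  20  17  17 123 146 144 140 146
[163.7394 186.6886]
```

```bash
python3 - <<'E'
from loc import *
ft=grab('top');fs=grab('scene')
s=fs['image'].astype(float)
vv,uu=np.mgrid[181:193,155:172]
w=np.clip((s[181:193,155:172].mean(2)-140)/48,0,1);w[w<.15]=0
G=np.array([onz(fs,u,v,.168)[:2] for u,v in zip(uu.ravel(),vv.ravel())]);w=w.ravel()
c=(G*w[:,None]).sum(0)/w.sum();C=((G-c).T*w)@(G-c)/w.sum();e,V=np.linalg.eigh(C)
print('grip scene',c,np.sqrt(12*e),np.degrees(np.arctan2(V[1,1],V[0,1])))
for a in(-8,-5,0,5,8):
    a=np.radians(a);print(np.degrees(a),'wing tip top face scene/top px',proj(fs,c.tolist()+[.086]+np.zeros(3)+.036*np.array([np.cos(a),np.sin(a),0])),proj(ft,np.r_[c,.086]+.036*np.array([np.cos(a),np.sin(a),0])))
for v in range(212,226): print(v,' '.join('%4d'%x for x in (s[v,164:184,0]-s[v,164:184,1])))
# tool: at world x=0.5 pose
st=ctrl.get_state();R=Ro.from_rotvec(st['tool_rot']).as_matrix()
print(R, np.array(st['eef_pos']))
E
```

```text
grip scene [ 0.5006 -0.217 ] [0.0123 0.0345] -178.40820289421913
-8.0 wing tip top face scene/top px [171.894  219.1486] [319.8657 208.6479]
-5.0 wing tip top face scene/top px [172.5707 218.9084] [319.3485 208.6037]
0.0 wing tip top face scene/top px [173.6609 218.4672] [318.4859 208.5895]
5.0 wing tip top face scene/top px [174.6965 217.9783] [317.628  208.6496]
8.0 wing tip top face scene/top px [175.2882 217.6638] [317.1182 208.7212]
212   15   17   17   24   37   49   69   22   31   51   57   48   54   -8   -3   -3   -6    4    0   -1
213   58   57   57   75   79   65   79   10   14   50   60   54   46   -6   -8   -4    1   -1   -2   -5
214   80   62   76   92   80   76   79   32   30   44   52   54   33   -4   -7   -3   -2   -6   -3   -2
215   94   83   82   90   86   86   82   41    1   79   97   56   50   -2   -1   -6   -2    0   -5   -7
216   89   97   86   90   83   79   97   87    8   54  115  109   27   -8   -2   -2   -3    2   -4   -2
217   89   88   91   88   80   78   98  165  105   47   45  106   97    3   -8   -4   -6   -3    1   -5
218   96   89   93   86   83   83 
[... 205 characters left out ...]
63   39   60   77  142  153   87   50   54    4   -8   -6   -2   -1   -4
221   25   28   29   21   18   21   -4   13   51   76   76   72   75   67    6   -3    0    1    0   -3
222  -14  -18  -15   -9   -3    0   -8  -19    1   46   84   73   39   20   -1   -5   -4   -8   -2   -2
223   -8  -10  -11   -6   -5  -11   -8   -8  -18    5   46   34   -3   -9   -4   -6   -1   -1    1    1
224  -11  -11  -11  -12   -5  -15  -11   -8   -7  -10  -18  -14   -3   -3   -5   -3    0   -2   -2    0
225  -16   -9  -11  -10   -7   -9  -13   -7  -10  -10  -14   -5   -6   -4   -1    2   -3   -2   -5   -2
[[ 0.      0.9515  0.3077]
 [-0.0001  0.3077 -0.9515]
 [-1.     -0.      0.0001]] [ 0.2077 -0.6423  0.2423]
```

```bash
cat > go.py <<'E'
from meas import *
import sys
# usage go.py x y z zaxis_angle_deg
def go(x,y,z,ang=None):
    st=ctrl.get_state();R=Ro.from_rotvec(st['tool_rot']).as_matrix();p=np.array(st['eef_pos'])
    d=R.T@(np.array([x,y,z])-p)/0.5
    a=np.degrees(np.arctan2(R[1,2],R[0,2]))
    out='t=%.2f travel %s'%(st['time'],d.round(4))
    if ang is not None:
        da=(a-ang+180)%360-180
        out+=' roll %.4f'%(da/360)
    print(out,'| pos',p,'zang %.2f'%a,'tilt',R[:2,0],'F',np.array(st['force']),'w %.4f'%st['width'],'q7 %.2f'%st['q'][6])
if __name__=='__main__': 
    if len(sys.argv)>1: go(*map(float,sys.argv[1:]))
    else: go(0,0,0,0)
E
python3 go.py .5015 -.2165 .235 -88.5
```

```text
t=0.60 travel [ 0.0146  0.8211 -0.6295] roll 0.0456 | pos [ 0.2077 -0.6423  0.2423] zang -72.08 tilt [ 0.     -0.0001] F [-0.6058 -0.3933 -0.0693] w 0.0857 q7 -0.08
```

>>> {"method": "jog_arm", "body": {
  "moves": [
    {"fingers": 0.6,"travel": [0,0.03,-0.02],"roll": 0.0},
    {"fingers": 0.6,"travel": [0,0.08,-0.06],"roll": 0.01},
    {"fingers": 0.6,"travel": [0,0.14,-0.107],"roll": 0.02},
    {"fingers": 0.6,"travel": [0,0.2,-0.153],"roll": 0.03},
    {"fingers": 0.6,"travel": [0,0.26,-0.2],"roll": 0.04},
    {"fingers": 0.6,"travel": [0,0.32,-0.245],"roll": 0.0456},
    {"fingers": 0.6,"travel": [0,0.38,-0.291],"roll": 0.0456},
    {"fingers": 0.6,"travel": [0,0.44,-0.337],"roll": 0.0456},
    {"fingers": 0.6,"travel": [0,0.5,-0.383],"roll": 0.0456},
    {"fingers": 0.6,"travel": [0,0.56,-0.429],"roll": 0.0456},
    {"fingers": 0.6,"travel": [0,0.62,-0.475],"roll": 0.0456},
    {"fingers": 0.6,"travel": [0,0.68,-0.521],"roll": 0.0456},
    {"fingers": 0.6,"travel": [0.0146,0.73,-0.56],"roll": 0.0456},
    {"fingers": 0.6,"travel": [0.0146,0.78,-0.598],"roll": 0.0456},
    {"fingers": 0.6,"travel": [0.0146,0.81,-0.621],"roll": 0.0456},
    {"fingers": 0.6,"travel": [0.0146,0.8211,-0.6295],"roll": 0.0456},
    {"fingers": 0.6,"travel": [0.0146,0.8211,-0.6295],"roll": 0.0456},
    {"fingers": 0.6,"travel": [0.0146,0.8211,-0.6295],"roll": 0.0456}
  ]
}}

```text
time: 2.1
eef_pos: [0.5009, -0.2176, 0.235]
tool_rot: [1.19, 1.221, -1.191]
force: [-0.6, 0.1, 0.3]
width: 0.0511
```

```bash
python3 go.py .5015 -.2165 .148 -88.5; python3 - <<'E'
from h import *
a=grab('scene')['image'];b=grab('top')['image']
c=lambda i,u,v,w:cv2.resize(i[max(v-w,0):v+w,u-w:u+w],(390,390),interpolation=cv2.INTER_CUBIC)
cv2.imwrite('pics/p1.png',np.hstack([c(a,168,195,45),c(b,318,217,35)])[:,:,::-1])
E
```

```text
t=2.10 travel [ 0.1741  0.0013 -0.0023] roll -0.0001 | pos [ 0.5009 -0.2176  0.235 ] zang -88.54 tilt [-0.0004 -0.0008] F [-0.6139  0.0703  0.318 ] w 0.0511 q7 -1.30
```

View pics/p1.png

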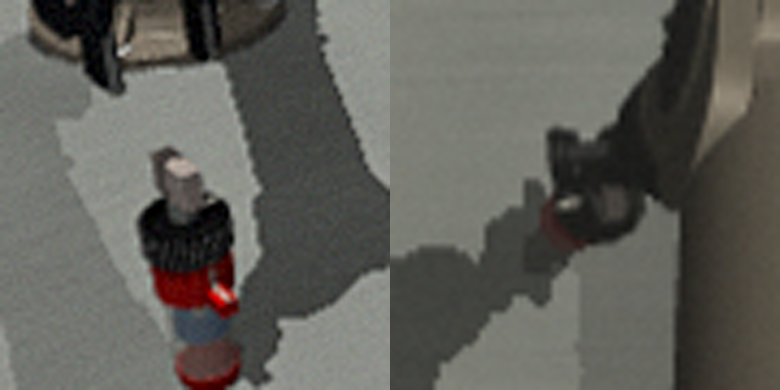

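>>> {"method": "jog_arm", "body": {
  "moves": [
    {"fingers": 0.6,"travel": [0.03,0.0013,-0.0023],"roll": 0},
    {"fingers": 0.6,"travel": [0.08,0.0013,-0.0023],"roll": 0},
    {"fingers": 0.6,"travel": [0.12,0.0013,-0.0023],"roll": 0},
    {"fingers": 0.6,"travel": [0.155,0.0013,-0.0023],"roll": 0},
    {"fingers": 0.6,"travel": [0.172,0.0013,-0.0023],"roll": 0},
    {"fingers": 0.6,"travel": [0.172,0.0013,-0.0023],"roll": 0},
    {"fingers": 0.6,"travel": [0.172,0.0013,-0.0023],"roll": 0}
  ],
  "squeeze": 40
}}

```text
time: 2.78
eef_pos: [0.5006, -0.2184, 0.1493]
tool_rot: [1.192, 1.219, -1.194]
force: [0.5, -0.8, 0.0]
width: 0.0507
```

```bash
python3 go.py .5015 -.2165 .148 -88.5; python3 - <<'E'
from h import *
a=grab('scene')['image'];b=grab('top')['image']
c=lambda i,u,v,w:cv2.resize(i[max(v-w,0):v+w,u-w:u+w],(390,390),interpolation=cv2.INTER_CUBIC)
cv2.imwrite('pics/p2.png',np.hstack([c(a,168,195,45),c(b,318,217,35)])[:,:,::-1])
E
```

```text
t=2.78 travel [ 0.0025  0.0018 -0.0037] roll -0.0007 | pos [ 0.5006 -0.2184  0.1493] zang -88.76 tilt [-0.0009 -0.001 ] F [ 0.5093 -0.8364  0.0165] w 0.0507 q7 -1.32
```

View pics/p2.png

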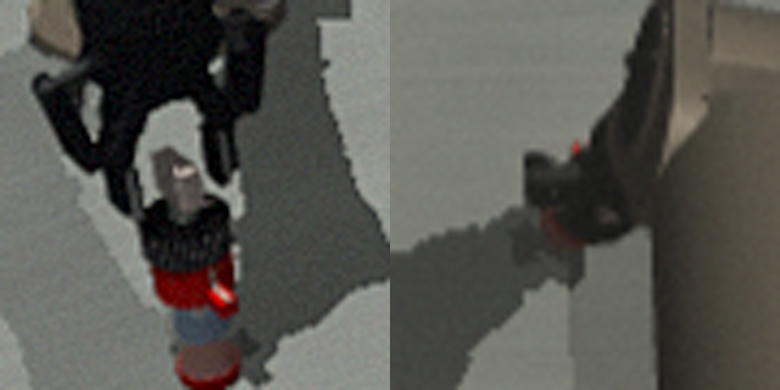

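>>> {"method": "jog_arm", "body": {
  "moves": [
    {"fingers": 0.5,"travel": [0.001,0.002,-0.004],"roll": 0},
    {"fingers": 0.4,"travel": [0.001,0.002,-0.004],"roll": 0},
    {"fingers": 0.3,"travel": [0.001,0.002,-0.004],"roll": 0},
    {"fingers": 0.22,"travel": [0.001,0.002,-0.004],"roll": 0},
    {"fingers": 0.18,"travel": [0.001,0.002,-0.004],"roll": 0},
    {"fingers": 0.14,"travel": [0.001,0.002,-0.004],"roll": 0},
    {"fingers": 0.1,"travel": [0.001,0.002,-0.004],"roll": 0},
    {"fingers": 0.1,"travel": [0.001,0.002,-0.004],"roll": 0},
    {"fingers": 0.1,"travel": [0.001,0.002,-0.004],"roll": 0},
    {"fingers": 0.1,"travel": [0.001,0.002,-0.004],"roll": 0}
  ]
}}

```text
time: 3.72
eef_pos: [0.503, -0.2162, 0.1503]
tool_rot: [1.192, 1.217, -1.192]
force: [-0.1, -0.1, 5.7]
width: 0.0141
```

```bash
python3 go.py .5015 -.2165 .148 -88.5; python3 - <<'E'
from h import *
a=grab('scene')['image'];b=grab('top')['image']
c=lambda i,u,v,w:cv2.resize(i[max(v-w,0):v+w,u-w:u+w],(390,390),interpolation=cv2.INTER_CUBIC)
cv2.imwrite('pics/p3.png',np.hstack([c(a,168,195,45),c(b,318,217,35)])[:,:,::-1])
E
```

```text
t=3.72 travel [ 0.0046 -0.003   0.0005] roll -0.0006 | pos [ 0.503  -0.2162  0.1503] zang -88.71 tilt [ 0.0023 -0.0019] F [-0.1137 -0.0554  5.7228] w 0.0141 q7 -1.33
```

View pics/p3.png

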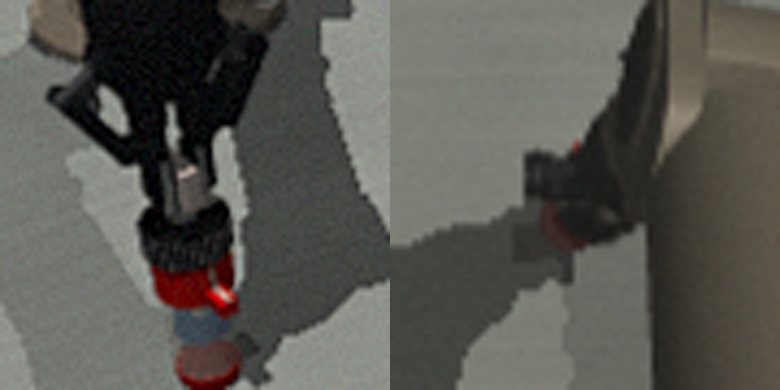

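>>> {"method": "jog_arm", "body": {
  "moves": [
    {"fingers": 0.1,"travel": [-0.01,0,0],"roll": 0},
    {"fingers": 0.1,"travel": [-0.03,0,0],"roll": 0},
    {"fingers": 0.1,"travel": [-0.06,0,0],"roll": 0},
    {"fingers": 0.1,"travel": [-0.1,0,0],"roll": 0},
    {"fingers": 0.1,"travel": [-0.14,0,0],"roll": 0},
    {"fingers": 0.1,"travel": [-0.18,0,0],"roll": 0},
    {"fingers": 0.1,"travel": [-0.22,0,0],"roll": 0},
    {"fingers": 0.1,"travel": [-0.26,0,0],"roll": 0},
    {"fingers": 0.1,"travel": [-0.29,0,0],"roll": 0},
    {"fingers": 0.1,"travel": [-0.3,0,0],"roll": 0},
    {"fingers": 0.1,"travel": [-0.3,0,0],"roll": 0},
    {"fingers": 0.1,"travel": [-0.3,0,0],"roll": 0}
  ]
}}

```text
time: 4.82
eef_pos: [0.5021, -0.2158, 0.2996]
tool_rot: [1.192, 1.218, -1.193]
force: [-1.0, 0.1, -3.7]
width: 0.0138
```

```bash
python3 go.py .532 .173 .295 -104.3; python3 - <<'E'
from h import *
a=grab('scene')['image'];b=grab('top')['image']
c=lambda i,u,v,w:cv2.resize(i[max(v-w,0):v+w,u-w:u+w],(390,390),interpolation=cv2.INTER_CUBIC)
cv2.imwrite('pics/p4.png',np.hstack([c(a,158,160,60),c(b,318,217,35)])[:,:,::-1])
E
```

```text
t=4.82 travel [ 0.0081  0.0772 -0.776 ] roll 0.0433 | pos [ 0.5021 -0.2158  0.2996] zang -88.71 tilt [ 0.0012 -0.0016] F [-0.9676  0.1115 -3.6804] w 0.0138 q7 -1.29
```

View pics/p4.png

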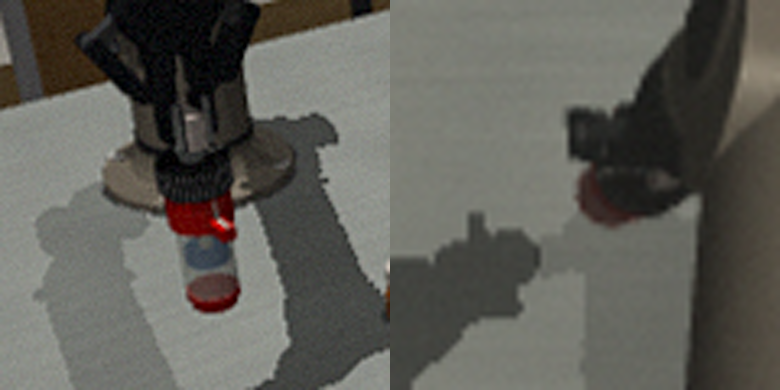

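>>> {"method": "jog_arm", "body": {
  "moves": [
    {"fingers": 0.1,"travel": [0,0.002,-0.02],"roll": 0},
    {"fingers": 0.1,"travel": [0,0.006,-0.06],"roll": 0.005},
    {"fingers": 0.1,"travel": [0,0.012,-0.12],"roll": 0.01},
    {"fingers": 0.1,"travel": [0,0.018,-0.18],"roll": 0.015},
    {"fingers": 0.1,"travel": [0,0.024,-0.24],"roll": 0.02},
    {"fingers": 0.1,"travel": [0,0.03,-0.3],"roll": 0.025},
    {"fingers": 0.1,"travel": [0,0.036,-0.36],"roll": 0.03},
    {"fingers": 0.1,"travel": [0,0.042,-0.42],"roll": 0.035},
    {"fingers": 0.1,"travel": [0,0.048,-0.48],"roll": 0.04},
    {"fingers": 0.1,"travel": [0,0.054,-0.54],"roll": 0.0433},
    {"fingers": 0.1,"travel": [0,0.06,-0.6],"roll": 0.0433},
    {"fingers": 0.1,"travel": [0,0.066,-0.66],"roll": 0.0433},
    {"fingers": 0.1,"travel": [0,0.072,-0.71],"roll": 0.0433},
    {"fingers": 0.1,"travel": [0,0.075,-0.75],"roll": 0.0433},
    {"fingers": 0.1,"travel": [0,0.077,-0.77],"roll": 0.0433},
    {"fingers": 0.1,"travel": [0,0.077,-0.776],"roll": 0.0433},
    {"fingers": 0.1,"travel": [0,0.077,-0.776],"roll": 0.0433},
    {"fingers": 0.1,"travel": [0,0.077,-0.776],"roll": 0.0433}
  ]
}}

```text
time: 6.42
eef_pos: [0.5315, 0.1715, 0.298]
tool_rot: [1.389, 1.078, -1.393]
force: [0.6, -0.1, -2.8]
width: 0.0137
```

```bash
python3 go.py .532 .173 .295 -104.3; python3 - <<'E'
from h import *
a=grab('scene','s5.png')['image'];b=grab('top','t5.png')['image']
c=lambda i,u,v,w:cv2.resize(i[max(v-w,0):v+w,u-w:u+w],(390,390),interpolation=cv2.INTER_CUBIC)
cv2.imwrite('pics/p5.png',np.hstack([c(a,280,155,45),c(b,212,210,30)])[:,:,::-1])
E
```

```text
t=6.42 travel [ 0.0059  0.0002 -0.0031] roll -0.0002 | pos [0.5315 0.1715 0.298 ] zang -104.39 tilt [-0.001  -0.0024] F [ 0.5516 -0.1369 -2.7931] w 0.0137 q7 -2.34
```

View pics/p5.png

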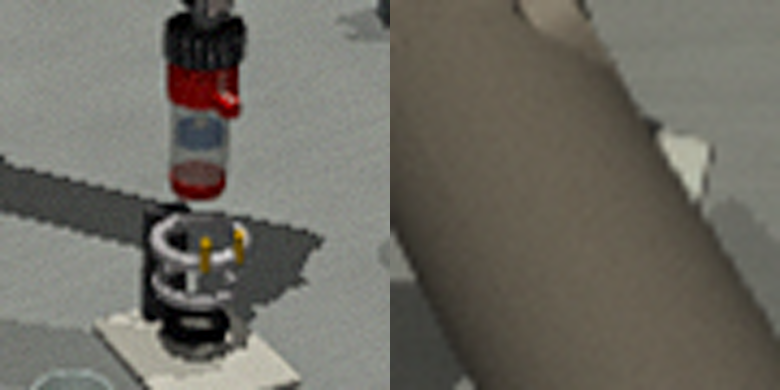

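```bash
python3 - <<'E'
from loc import *
fs=grab('scene');s=fs['image'].astype(int)
st=ctrl.get_state();p=np.array(st['eef_pos'])
red=(s[...,0]-s[...,1]>45)
for c,stt,m in blobs(None,red,(255,115,305,165),8):
    print(c,stt)
    if stt[1]>140:
        for z in (p[2]-.150+.004,):
            print('foot mid->',onz(fs,*c,z))
    vs,us=np.nonzero(m)
    for v in range(stt[1],stt[1]+stt[3]):
        r=s[v,255:305,0]-s[v,255:305,1]; print(v,us[vs==v].min(),us[vs==v].max())
z0=p[2]-.150
for z in(0,.004,.008,.03,.06): print(z,proj(fs,[p[0],p[1],z0+z]))
print('barrel profile')
for v in (140,143,146): print(v,' '.join('%3d'%x for x in s[v,262:298].mean(1)))
print('lockring')
for v in (123,126,128,132): print(v,' '.join('%3d'%x for x in s[v,262:298].mean(1)))
for z in(.088,.104,.116,.128): print(z,proj(fs,[p[0],p[1],z0+z]))
# lateral vector of 1mm in px
for d in([.001,0,0],[0,.001,0],[0,0,.001]): print(d,proj(fs,p+d)-proj(fs,p))
E
```

```text
[281.7246 130.3551] [274 125  16  12 138]
125 274 275
126 274 289
127 274 289
128 274 289
129 274 289
130 274 289
131 274 289
132 274 289
133 275 289
134 278 289
135 285 289
136 286 289
[280.3429 153.3429] [275 151  12   5  35]
foot mid-> [0.5343 0.1666 0.1524]
151 275 286
152 275 286
153 275 285
154 276 285
155 278 283
0 [280.8405 153.755 ]
0.004 [280.8951 152.6191]
0.008 [280.95   151.4788]
0.03 [281.2559 145.1253]
0.06 [281.684  136.2333]
barrel profile
140 137 133 132 138 141 139 136 144 134 134 142 144 124  81  67  66  71  71  73  66  67  69  70  65  61  89 138 138 141 141 142 137 140 140 139 141
143 136 137 132 134 138 135 140 135 139 138 139 142 112  89  80  76  67  66  72  63  67  59  71  64  78 101 132 143 141 136 138 138 138 137 140 138
146 137 145 144 143 137 135 135 138 137 137 137 134 102  95 112 109 105 106 101 105 111 105 108 105  89 108 136 140 142 143 132 143 139 139 136 138
lockring
123 138 134 137 138 132 138 140 137 139 144 135  75  23  28  21  26  37  15  29  27  19  43  30  15  48  34  17  16  37 104 138 138 139 139 138 141
126 140 139 141 142 148 135 139 136 144 140 151  93  22  36  27  21  23  19  22  23  29  26  24  27  45  31  22  18 124 140 142 137 140 138 140 133
128 140 145 138 139 141 141 144 139 143 142 152  92  28  25  38  32  31  34  36  23  25  34  29  50  55  36  21  28 128 141 141 138 134 138 135 138
132 134 144 138 146 140 140 141 139 139 141 150 117  57  28  31  30  31  43  33  32  37  28  36  47 110 125 127  76 137 147 143 136 139 139 138 137
0.088 [282.0955 127.6868]
0.104 [282.336  122.6918]
0.116 [282.519  118.8908]
0.128 [282.7043 115.042 ]
[0.001, 0, 0] [0.2365 0.0938]
[0, 0.001, 0] [ 0.2492 -0.0761]
[0, 0, 0.001] [ 0.0159 -0.3305]
```

```bash
python3 go.py .5332 .1735 .24 -104.3
```

```text
t=6.57 travel [ 0.1167  0.0017 -0.0051] roll -0.0004 | pos [0.5318 0.1714 0.2984] zang -104.44 tilt [-0.0002 -0.0019] F [-0.3677 -0.0433 -3.1627] w 0.0138 q7 -2.34
```

>>> {"method": "jog_arm", "body": {
  "moves": [
    {"fingers": 0.1,"travel": [0.0,0.002,-0.006],"roll": 0},
    {"fingers": 0.1,"travel": [0.01,0.002,-0.006],"roll": 0},
    {"fingers": 0.1,"travel": [0.025,0.002,-0.006],"roll": 0},
    {"fingers": 0.1,"travel": [0.045,0.002,-0.006],"roll": 0},
    {"fingers": 0.1,"travel": [0.065,0.002,-0.006],"roll": 0},
    {"fingers": 0.1,"travel": [0.085,0.002,-0.006],"roll": 0},
    {"fingers": 0.1,"travel": [0.1,0.002,-0.006],"roll": 0},
    {"fingers": 0.1,"travel": [0.113,0.002,-0.006],"roll": 0},
    {"fingers": 0.1,"travel": [0.117,0.002,-0.006],"roll": 0},
    {"fingers": 0.1,"travel": [0.117,0.002,-0.006],"roll": 0},
    {"fingers": 0.1,"travel": [0.117,0.002,-0.006],"roll": 0}
  ]
}}

```text
time: 7.48
eef_pos: [0.5337, 0.174, 0.24]
tool_rot: [1.391, 1.078, -1.393]
force: [0.2, 0.4, -2.5]
width: 0.0136
```

```bash
python3 go.py .5332 .1735 .24 -104.3; python3 - <<'E'
from loc import *
f=grab('scene','s6.png');a=f['image'];b=grab('top','t6.png')['image']
c=lambda i,u,v,w:cv2.resize(i[max(v-w,0):v+w,u-w:u+w],(390,390),interpolation=cv2.INTER_CUBIC)
cv2.imwrite('pics/p6.png',np.hstack([c(a,280,165,28),c(b,212,210,30)])[:,:,::-1])
s=a.astype(int)
for v in range(138,172,2): print(v,' '.join('%3d'%x for x in s[v,264:298].mean(1)))
st=ctrl.get_state();p=np.array(st['eef_pos'])
print(proj(f,[p[0],p[1],.11]),proj(f,[p[0],p[1],.15]))
E
```

```text
t=7.48 travel [ 0.0001 -0.0006  0.0013] roll -0.0004 | pos [0.5337 0.174  0.24  ] zang -104.44 tilt [ 0.0001 -0.0017] F [ 0.2028  0.3745 -2.4749] w 0.0136 q7 -2.37
138 139 143 137 139 135 137 134 146 153  93  28  31  51  44  11  25  43  18  31  24  13  38  31  18  19  23  29  76 134 141 142 141 138 144
140 137 133 141 139 140 140 139 140 144  93  42  28  34  33  19  15  36  16  21  38  16  23  39  25  15  13  34  90 137 146 142 142 143 137
142 137 142 136 140 140 135 143 143 145 147  71  15  32  31  15  11  40  19  10  35  17  22  40  21  23   5  95 143 144 144 137 142 139 136
144 137 136 138 141 141 138 140 139 146 124  61  20  22  24  24  18  28  28  22  15  26  17  50  43  24  18 131 148 142 137 139 140 141 139
146 140 139 140 136 140 139 140 141 143 121  65  25  33  35  34  31  33  33  35  26  31  42  58  41  22  33 132 146 141 141 140 135 137 138
148 142 138 137 141 137 140 140 140 140 122  59  28  33  30  32  35  31  34  34  32  35  48  81  54  23  25 122 144 141 136 136 138 141 141
150 142 141 135 138 139 137 130 139 143 147 108  53  32  30  31  34  31  35  33  31  35  55  88 
[... 783 characters left out ...]
 162 123  81  79  87  84  81  91  87  85  88  77  78  75  62  59  51  49  69  62 104 124 116 116 144
164  67  75  70  60  13  65 159 178 122  56  50  57  63  60  69  73  66  70  86  73  58  63  72  59  46  89 106 166 116  67  66  64  66  63
166  60  68  69  65  29  27 130 174 178 107  51  51  54  65  67  67  71  92 110  78  54  58  51  48  44  57  56 126  90  67  68  74  70  69
168 106 111  79  54  20  28  55  85 127 150 174 174 145 122 107 106  89  62  58  68 107 127 155 216 159  85  60  61  62  67  68  63  67  69
170 147 150 157 137  65  26  17  30  63  93 100  92 107 133 147 172 140  85  57  98 136 132 119  83  76  63  57  61  71  67  67  66  68  69
[281.3971 164.4081] [281.9542 153.2734]
```

View pics/p6.png

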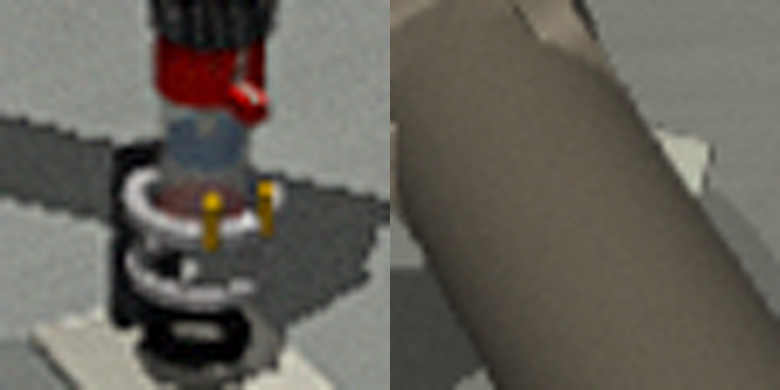

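```bash
python3 - <<'E'
from loc import *
f=grab('scene');s=f['image'].astype(int)
red=(s[...,0]-s[...,1]>120)
for c,stt,m in blobs(None,red,(270,130,300,165),3): print(c,stt)
for a in(-20,-14.4,-8):
    a=np.radians(a);d=np.array([np.cos(a),np.sin(a)])
    ax=np.array([.5315,.1735])
    print(np.degrees(a),'wing top@.034',proj(f,np.r_[ax+.034*d,.176]),'slot mid@119',proj(f,np.r_[ax+.033*d,.119]))
print('posts mid px',(289.5+281.8)/2,(166.3+168.2)/2)
E
```

```text
[285.8 150.2] [285 149   3   3   5]
-20.0 wing top@.034 [286.1003 150.2739] slot mid@119 [285.0379 166.5185]
-14.4 wing top@.034 [287.0802 150.0875] slot mid@119 [285.9625 166.3274]
-8.0 wing top@.034 [288.132  149.8214] slot mid@119 [286.9554 166.0546]
posts mid px 285.65 167.25
```

>>> {"method": "jog_arm", "body": {
  "moves": [
    {"fingers": 0.1,"travel": [0.008,0,0.001],"roll": 0},
    {"fingers": 0.1,"travel": [0.02,0,0.001],"roll": 0},
    {"fingers": 0.1,"travel": [0.03,0,0.001],"roll": 0},
    {"fingers": 0.1,"travel": [0.04,0,0.001],"roll": 0},
    {"fingers": 0.1,"travel": [0.05,0,0.001],"roll": 0},
    {"fingers": 0.1,"travel": [0.06,0,0.001],"roll": 0},
    {"fingers": 0.1,"travel": [0.06,0,0.001],"roll": 0}
  ]
}}

```text
time: 8.22
eef_pos: [0.533, 0.1732, 0.209]
tool_rot: [1.39, 1.078, -1.394]
force: [-0.4, 1.0, -3.4]
width: 0.0138
```

```bash
python3 go.py .5332 .1735 .195 -104.3
```

```text
t=8.22 travel [ 0.0281  0.0002 -0.0006] roll -0.0004 | pos [0.533  0.1732 0.209 ] zang -104.44 tilt [-0.0012 -0.0022] F [-0.4144  0.9988 -3.4376] w 0.0138 q7 -2.38
```

>>> {"method": "jog_arm", "body": {
  "moves": [
    {"fingers": 0.1,"travel": [0.004,0.002,0],"roll": 0},
    {"fingers": 0.1,"travel": [0.004,0.004,0],"roll": 0},
    {"fingers": 0.1,"travel": [0.004,0.005,0],"roll": 0},
    {"fingers": 0.1,"travel": [0.004,0.005,0],"roll": 0}
  ]
}}

```text
time: 8.55
eef_pos: [0.5358, 0.1726, 0.2073]
tool_rot: [1.391, 1.078, -1.394]
force: [0.2, -1.8, -2.8]
width: 0.014
```

```bash
python3 go.py
```

```text
t=8.55 travel [ 0.416  -0.9515  0.6008] roll -0.2901 | pos [0.5358 0.1726 0.2073] zang -104.45 tilt [-0.0007 -0.0021] F [ 0.2187 -1.7731 -2.7945] w 0.0140 q7 -2.38
```

>>> {"method": "jog_arm", "body": {
  "moves": [
    {"fingers": 0.1,"travel": [0,0.002,0],"roll": 0},
    {"fingers": 0.1,"travel": [0,0.003,0],"roll": 0},
    {"fingers": 0.1,"travel": [0,0.003,0],"roll": 0}
  ]
}}

```text
time: 8.8
eef_pos: [0.5375, 0.1722, 0.2074]
tool_rot: [1.391, 1.078, -1.394]
force: [0.2, -0.2, -3.6]
width: 0.0141
```

```bash
python3 go.py
```

```text
t=8.80 travel [ 0.4159 -0.955   0.601 ] roll -0.2902 | pos [0.5375 0.1722 0.2074] zang -104.46 tilt [-0.0003 -0.002 ] F [ 0.2195 -0.1667 -3.5607] w 0.0141 q7 -2.38
```

>>> {"method": "jog_arm", "body": {
  "moves": [
    {"fingers": 0.1,"travel": [0,0.002,0],"roll": 0},
    {"fingers": 0.1,"travel": [0,0.003,0],"roll": 0},
    {"fingers": 0.1,"travel": [0,0.003,0],"roll": 0}
  ]
}}

```text
time: 9.05
eef_pos: [0.539, 0.1718, 0.2075]
tool_rot: [1.391, 1.078, -1.394]
force: [-0.3, -0.4, -3.4]
width: 0.0142
```

```bash
python3 go.py; python3 - <<'E'
from loc import *
f=grab('scene','s7.png');a=f['image']
c=lambda i,u,v,w:cv2.resize(i[max(v-w,0):v+w,u-w:u+w],(580,580),interpolation=cv2.INTER_CUBIC)
cv2.imwrite('pics/p7.png',c(a,280,160,30)[:,:,::-1])
E
```

```text
t=9.05 travel [ 0.4159 -0.9582  0.6012] roll -0.2902 | pos [0.539  0.1718 0.2075] zang -104.46 tilt [-0.0003 -0.0019] F [-0.2922 -0.4353 -3.4151] w 0.0142 q7 -2.38
```

View pics/p7.png

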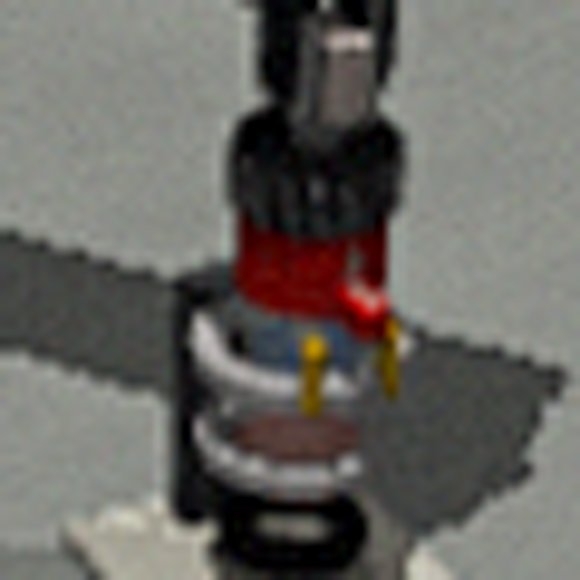

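```bash
python3 - <<'E'
from loc import *
f=grab('scene');s=f['image'].astype(int)
st=ctrl.get_state();p=np.array(st['eef_pos']);print(p,'T',st['ft_torque'],'F',st['force'])
def edges(v,u0,u1,thr):
    r=s[v].mean(1); 
    L=[u for u in range(u0,u1)]
    l=next(u for u in L if r[u]<thr); rr=next(u for u in reversed(L) if r[u]<thr)
    a=l-1+(r[l-1]-thr)/(r[l-1]-r[l]); b=rr+(thr-r[rr])/(r[rr+1]-r[rr])
    return a,b
z0=p[2]-.150
for v in (164,166,168,170,172,174,176,178,180,182): 
    try:
        v2=v
        a,b=edges(v2,268,296,95); print(v2,'%.2f %.2f mid %.2f'%(a,b,(a+b)/2))
    except Exception as e: print(v,e)
for v in range(164,184,1):
    pass
for z in(.02,.05,.088,.104,.116,.128): print(z,proj(f,[p[0],p[1],z0+z]))
red=(s[...,0]-s[...,1]>45)
for v in range(140,166,1):
    u=np.nonzero(red[v,268:296])[0]+268
    d=(s[v].max(1)<70); w=np.nonzero(d[268:296])[0]+268
    print(v,'red',(u.min(),u.max()) if len(u) else '', 'dark',(w.min(),w.max()) if len(w) else '')
E
```

```text
[0.539  0.1719 0.2074] T [-0.0114  0.0809  0.0017] F [-0.1788 -0.1297 -3.017 ]
164 266.14 293.78 mid 279.96
166 266.24 335.50 mid 300.87
168 266.27 317.67 mid 291.97
170 265.54 386.00 mid 325.77
172 267.19 302.08 mid 284.63
174 267.15 291.11 mid 279.13
176 267.15 275.25 mid 271.20
178 267.16 281.33 mid 274.25
180 267.03 288.67 mid 277.85
182 267.27 323.00 mid 295.14
0.02 [281.5321 173.9986]
0.05 [281.945  165.9253]
0.088 [282.4854 155.3563]
0.104 [282.7191 150.7869]
0.116 [282.8968 147.3118]
0.128 [283.0767 143.7948]
140 red  dark (np.int64(278), np.int64(282))
141 red  dark (np.int64(277), np.int64(282))
142 red  dark (np.int64(275), np.int64(289))
143 red  dark (np.int64(274), np.int64(290))
144 red  dark (np.int64(274), np.int64(291))
145 red  dark (np.int64(274), np.int64(291))
146 red  dark (np.int64(274), np.int64(291))
147 red  dark (np.int64(274), np.int64(291))
148 red  dark (np.int64(274), np.int64(290))
149 red  dark (np.int64(274), np.int64(290))
150 red  dark (np.int64(274), np.int64(290))
151 red  dark (np.int64(275), np.int64(290))
152 red  dark (np.int64(275), np.int6
[... 252 characters left out ...]
75), np.int64(289)) dark (np.int64(277), np.int64(288))
157 red (np.int64(274), np.int64(289)) dark (np.int64(287), np.int64(289))
158 red (np.int64(274), np.int64(289)) dark (np.int64(270), np.int64(289))
159 red (np.int64(275), np.int64(288)) dark (np.int64(268), np.int64(274))
160 red (np.int64(275), np.int64(289)) dark (np.int64(268), np.int64(274))
161 red (np.int64(276), np.int64(289)) dark (np.int64(268), np.int64(273))
162 red (np.int64(279), np.int64(289)) dark (np.int64(268), np.int64(272))
163 red (np.int64(285), np.int64(290)) dark (np.int64(268), np.int64(285))
164 red (np.int64(287), np.int64(289)) dark (np.int64(268), np.int64(293))
165 red  dark (np.int64(268), np.int64(295))
```

>>> {"method": "jog_arm", "body": {
  "moves": [
    {"fingers": 0.1,"travel": [0,0.002,0],"roll": 0},
    {"fingers": 0.1,"travel": [0,0.004,0],"roll": 0},
    {"fingers": 0.1,"travel": [0,0.005,0],"roll": 0},
    {"fingers": 0.1,"travel": [0,0.005,0],"roll": 0}
  ]
}}

```text
time: 9.48
eef_pos: [0.5415, 0.1712, 0.2074]
tool_rot: [1.391, 1.078, -1.394]
force: [-0.7, 0.0, -2.4]
width: 0.0142
```

```bash
python3 go.py;  python3 -c "
from h import *
print(ctrl.get_state()['ft_torque'])"
```

```text
t=9.48 travel [ 0.4159 -0.9632  0.6013] roll -0.2902 | pos [0.5415 0.1712 0.2074] zang -104.47 tilt [-0.0003 -0.0019] F [-0.6796  0.0028 -2.4114] w 0.0142 q7 -2.38
[ 0.06244611  0.04927617 -0.01939389]
```

```bash
python3 - <<'E'
from loc import *
f=grab('scene','s8.png');a=f['image']
c=lambda i,u,v,w:cv2.resize(i[max(v-w,0):v+w,u-w:u+w],(390,390),interpolation=cv2.INTER_CUBIC)
o=cv2.imread('pics/s7.png')
cv2.imwrite('pics/p8.png',np.hstack([c(o,280,160,28),c(a,280,160,28)[:,:,::-1]]))
s=a.astype(int)
red=(s[...,0]-s[...,1]>45)
for v in (144,146,148,154,155,156,157,158,159,160):
    u=np.nonzero(red[v,268:296])[0]+268
    d=(s[v].max(1)<70); w=np.nonzero(d[268:296])[0]+268
    print(v,'red',(u.min(),u.max()) if len(u) else '', 'dark',(w.min(),w.max()) if len(w) else '')
E
```

```text
144 red  dark (np.int64(275), np.int64(291))
146 red  dark (np.int64(274), np.int64(291))
148 red  dark (np.int64(274), np.int64(291))
154 red (np.int64(275), np.int64(276)) dark (np.int64(275), np.int64(289))
155 red (np.int64(275), np.int64(289)) dark (np.int64(277), np.int64(289))
156 red (np.int64(275), np.int64(289)) dark (np.int64(288), np.int64(289))
157 red (np.int64(275), np.int64(289)) dark (np.int64(288), np.int64(289))
158 red (np.int64(274), np.int64(289)) dark (np.int64(270), np.int64(289))
159 red (np.int64(274), np.int64(289)) dark (np.int64(268), np.int64(289))
160 red (np.int64(275), np.int64(289)) dark (np.int64(268), np.int64(273))
```

View pics/p8.png

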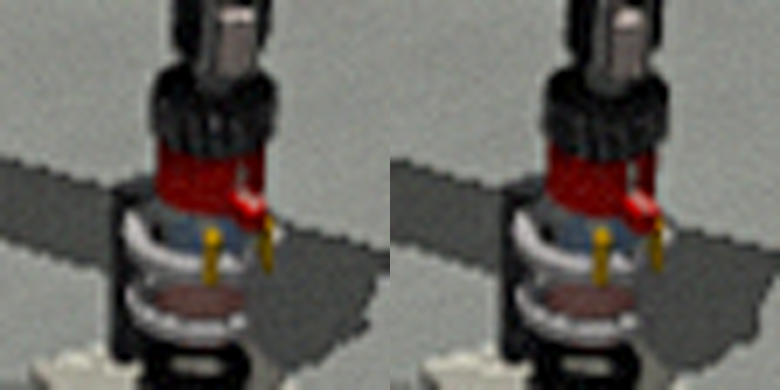

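```bash
python3 go.py .535 .1728 .197 -104.4
```

```text
t=9.53 travel [ 0.0208 -0.0133  0.0001] roll -0.0002 | pos [0.5415 0.1712 0.2074] zang -104.46 tilt [-0.0004 -0.0019] F [ 0.2385  0.1879 -3.0037] w 0.0140 q7 -2.38
```

>>> {"method": "jog_arm", "body": {
  "moves": [
    {"fingers": 0.1,"travel": [0,-0.005,0],"roll": 0},
    {"fingers": 0.1,"travel": [0,-0.01,0],"roll": 0},
    {"fingers": 0.1,"travel": [0,-0.0133,0],"roll": 0},
    {"fingers": 0.1,"travel": [0.005,-0.0133,0],"roll": 0},
    {"fingers": 0.1,"travel": [0.011,-0.0133,0],"roll": 0},
    {"fingers": 0.1,"travel": [0.016,-0.0133,0],"roll": 0},
    {"fingers": 0.1,"travel": [0.02,-0.0133,0],"roll": 0},
    {"fingers": 0.1,"travel": [0.02,-0.0133,0],"roll": 0}
  ]
}}

```text
time: 10.2
eef_pos: [0.5347, 0.1726, 0.1967]
tool_rot: [1.39, 1.078, -1.395]
force: [-0.4, -0.2, -2.6]
width: 0.0137
```

```bash
python3 go.py .535 .1728 .190 -104.4; python3 - <<'E'
from loc import *
f=grab('scene','s9.png');a=f['image']
c=lambda i,u,v,w:cv2.resize(i[max(v-w,0):v+w,u-w:u+w],(580,580),interpolation=cv2.INTER_CUBIC)
cv2.imwrite('pics/p9.png',c(a,280,163,28)[:,:,::-1])
E
```

```text
t=10.20 travel [ 0.0134  0.0005 -0.0005] roll -0.0002 | pos [0.5347 0.1726 0.1967] zang -104.47 tilt [-0.0014 -0.0023] F [-0.4409 -0.2054 -2.5752] w 0.0137 q7 -2.39
```

View pics/p9.png

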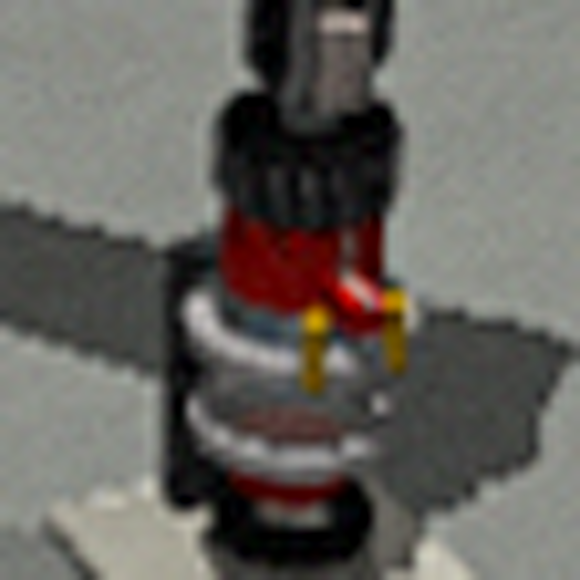

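>>> {"method": "jog_arm", "body": {
  "moves": [
    {"fingers": 0.1,"travel": [0.003,0,0],"roll": 0},
    {"fingers": 0.1,"travel": [0.006,0,0],"roll": 0},
    {"fingers": 0.1,"travel": [0.009,0,0],"roll": 0},
    {"fingers": 0.1,"travel": [0.012,0,0],"roll": 0},
    {"fingers": 0.1,"travel": [0.012,0,0],"roll": 0}
  ]
}}

```text
time: 10.67
eef_pos: [0.5347, 0.1726, 0.1907]
tool_rot: [1.39, 1.078, -1.395]
force: [-0.7, -0.3, -3.2]
width: 0.0137
```

```bash
python3 go.py .535 .1728 .190 -104.4
```

```text
t=10.67 travel [ 0.0013  0.0005 -0.0004] roll -0.0002 | pos [0.5347 0.1726 0.1907] zang -104.47 tilt [-0.0014 -0.0022] F [-0.7092 -0.3422 -3.1911] w 0.0137 q7 -2.39
```

>>> {"method": "jog_arm", "body": {
  "moves": [
    {"fingers": 0.1,"travel": [0.002,0,0],"roll": 0},
    {"fingers": 0.1,"travel": [0.003,0,0],"roll": 0},
    {"fingers": 0.1,"travel": [0.003,0,0],"roll": 0}
  ]
}}

```text
time: 10.92
eef_pos: [0.5355, 0.173, 0.1902]
tool_rot: [1.392, 1.077, -1.393]
force: [-1.3, 0.7, 4.2]
width: 0.014
```

```bash
python3 go.py .535 .1728 .190 -104.4
```

```text
t=10.92 travel [ 0.0004 -0.0009  0.0006] roll -0.0002 | pos [0.5355 0.173  0.1902] zang -104.47 tilt [ 0.0005 -0.0017] F [-1.3075  0.6573  4.2154] w 0.0140 q7 -2.39
```

>>> {"method": "jog_arm", "body": {
  "moves": [
    {"fingers": 0.2,"travel": [-0.001,0,0],"roll": 0},
    {"fingers": 0.3,"travel": [-0.001,0,0],"roll": 0},
    {"fingers": 0.5,"travel": [-0.001,0,0],"roll": 0},
    {"fingers": 0.7,"travel": [-0.001,0,0],"roll": 0},
    {"fingers": 0.7,"travel": [-0.001,0,0],"roll": 0},
    {"fingers": 0.7,"travel": [-0.03,0,0],"roll": 0},
    {"fingers": 0.7,"travel": [-0.08,0,0],"roll": 0},
    {"fingers": 0.7,"travel": [-0.14,0,0],"roll": 0},
    {"fingers": 0.7,"travel": [-0.16,0,0],"roll": 0},
    {"fingers": 0.7,"travel": [-0.16,0,0],"roll": 0}
  ]
}}

```text
time: 11.75
eef_pos: [0.5371, 0.1739, 0.2733]
tool_rot: [1.396, 1.075, -1.388]
force: [-0.1, 0.0, 0.0]
width: 0.0599
```

```bash
python3 go.py .535 .1728 .190 -104.4; python3 - <<'E'
from loc import *
f=grab('scene','s10.png');a=f['image'];t=grab('top','t10.png')['image']
c=lambda i,u,v,w:cv2.resize(i[max(v-w,0):v+w,u-w:u+w],(390,390),interpolation=cv2.INTER_CUBIC)
cv2.imwrite('pics/p10.png',np.hstack([c(a,280,163,30),c(t,212,210,30)])[:,:,::-1])
E
```

```text
t=11.75 travel [ 0.1666 -0.0044  0.0035] roll -0.0002 | pos [0.5371 0.1739 0.2733] zang -104.48 tilt [0.006  0.0003] F [-0.0568  0.0098  0.0044] w 0.0599 q7 -2.35
```

View pics/p10.png

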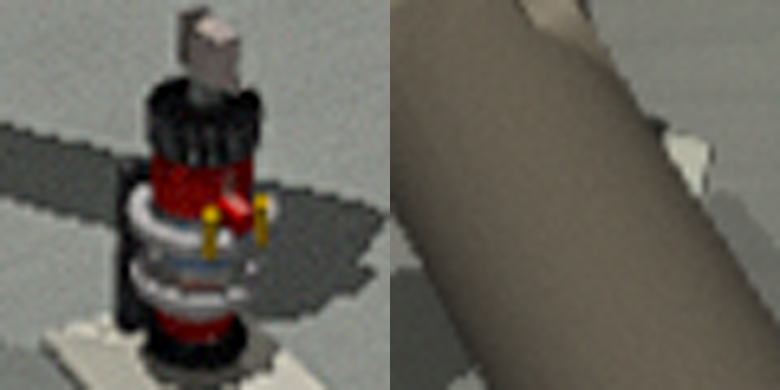

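>>> {"method": "jog_arm", "body": {
  "moves": [
    {"fingers": 0.9,"travel": [-0.01,0,0.03],"roll": -0.015},
    {"fingers": 0.9,"travel": [-0.02,0,0.09],"roll": -0.034},
    {"fingers": 0.9,"travel": [-0.02,0,0.15],"roll": -0.053},
    {"fingers": 0.9,"travel": [-0.02,0,0.21],"roll": -0.072},
    {"fingers": 0.9,"travel": [-0.02,0,0.27],"roll": -0.091},
    {"fingers": 0.9,"travel": [-0.02,0,0.33],"roll": -0.11},
    {"fingers": 0.9,"travel": [-0.02,0,0.37],"roll": -0.129},
    {"fingers": 0.9,"travel": [-0.02,0,0.4],"roll": -0.148},
    {"fingers": 0.9,"travel": [-0.02,0,0.4],"roll": -0.167},
    {"fingers": 0.9,"travel": [-0.02,0,0.4],"roll": -0.186},
    {"fingers": 0.9,"travel": [-0.02,0,0.4],"roll": -0.205},
    {"fingers": 0.9,"travel": [-0.02,0,0.4],"roll": -0.224},
    {"fingers": 0.9,"travel": [-0.02,0,0.4],"roll": -0.243},
    {"fingers": 0.9,"travel": [-0.02,0,0.4],"roll": -0.262},
    {"fingers": 0.9,"travel": [-0.02,0,0.4],"roll": -0.281},
    {"fingers": 0.9,"travel": [-0.02,0,0.4],"roll": -0.3},
    {"fingers": 0.9,"travel": [-0.02,0,0.4],"roll": -0.319},
    {"fingers": 0.9,"travel": [-0.02,0,0.4],"roll": -0.338},
    {"fingers": 0.9,"travel": [-0.02,0,0.4],"roll": -0.357},
    {"fingers": 0.9,"travel": [-0.02,0,0.4],"roll": -0.376}
  ]
}}

```text
time: 13.52
eef_pos: [0.4842, -0.0209, 0.2782]
tool_rot: [-0.428, 1.531, 0.427]
force: [0.0, 0.4, 0.3]
width: 0.0763
```

```bash
python3 go.py .535 .1728 .260 -104.4; python3 - <<'E'
from loc import *
f=grab('scene','s11.png');a=f['image'];t=grab('top','t11.png')['image']
c=lambda i,u,v,w:cv2.resize(i[max(v-w,0):v+w,u-w:u+w],(390,390),interpolation=cv2.INTER_CUBIC)
cv2.imwrite('pics/p11.png',np.hstack([c(a,280,163,30),c(t,212,210,24)])[:,:,::-1])
E
```

```text
t=13.52 travel [0.0354 0.2786 0.2878] roll 0.3767 | pos [ 0.4842 -0.0209  0.2782] zang 31.22 tilt [-0.0028 -0.0016] F [0.036  0.4083 0.2739] w 0.0763 q7 0.37
```

View pics/p11.png

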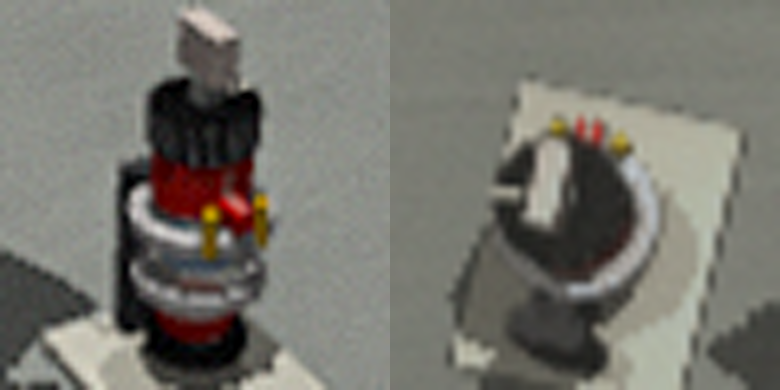

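```bash
cat > axis.py <<'E'
from loc import *
def run():
    ft=grab('top');fs=grab('scene')
    t=ft['image'].astype(float);s=fs['image'].astype(float)
    # bar top
    m=(t.min(2)>150).astype(np.uint8)
    for c,st,mm in blobs(None,m,(196,195,226,225),5): print('white',c,st,'z.208',onz(ft,*c,.208)[:2],'z.168',onz(ft,*c,.168)[:2])
    # dark ring
    d=(t.max(2)<75)
    for c,st,mm in blobs(None,d,(198,200,226,232),30):
        print('dark',c,st)
    # bar weighted
    vv,uu=np.mgrid[202:222,200:226]
    w=np.clip((t[202:222,200:226].mean(2)-70)/100,0,1)
    return ft,fs
if __name__=='__main__':
    ft,fs=run();t=ft['image'].astype(int)
    for v in range(200,230): print(v,' '.join('%3d'%x for x in t[v,196:226].mean(1)))
    s=fs['image'].astype(int)
    print('scene')
    for v in range(133,158): print(v,' '.join('%3d'%x for x in s[v,268:296].mean(1)))
    for z in(.208,.168,.156,.144): print(z,proj(ft,[.531,.173,z]),proj(fs,[.531,.173,z]))
E
python3 axis.py
```

```text
white [217.2414 205.269 ] [203 197  23  25 145] z.208 [0.5377 0.1399] z.168 [0.5446 0.1436]
white [206.9667 207.9   ] [205 204   5   9  30] z.208 [0.5298 0.1739] z.168 [0.5365 0.1787]
white [224.4444 222.5556] [223 220   3   5   9] z.208 [0.4797 0.1168] z.168 [0.4847 0.1197]
dark [210.4423 212.6795] [201 203  17  18 156]
dark [208.8469 226.3673] [202 222  15  10  98]
200 122 119 121 120 119 121 122 154 163 163 163 163 127 142 163 133 166 143 167 169 168 168 171 168 163 160 160 155 145 130
201 121 118 119 119 118 118 114 165 166 163 166 145 122 109 138 100 142 107 122 167 168 170 170 168 173 168 169 169 166 162
202 119 118 118 120 117 117  95 168 165 164 135 101  79  68  75  89 139  92 113 149 139 171 169 170 169 170 169 170 171 172
203 120 121 118 116 118 119 113 165 109 106 117 151 149 110  45  56  78  74 121 120 126 135 171 170 170 171 171 171 171 169
204 119 121 117 119 119 121 153 111  51  60 153 168 170 160  65  40  39  52  90  80  76  79 172 174 172 171 171 171 173 171
205 119 120 120 120 117 112 111  56  40  53 169 170 174 170  63  43  40  43  55  80  85 161 169 174 174 171 17
[... 5379 characters left out ...]
  18  22  40  23  18  27  25 128 150 142 141 144 141
154 135 144 141 150  95  32  31  37  40  20  14  38  21  24  34  20  10  44  31  23  28  37 129 146 141 142 142 142
155 140 141 143 144 138  66  28  37  37  21  15  35  20  17  37  21  13  45  36  32  22  64 129 145 145 143 141 140
156 144 150 147 131 136  73  20  30  37  16  10  47  28  12  37  17  13  25  36  30  17 111 152 149 144 146 143 140
157 135 125 119  80  78  51  26  21  31  18   7  60  32  12  41  34   8  27  34  26  32 137 157 147 146 149 146 140
0.208 [207.2326 207.5438] [281.8934 136.1193]
0.168 [208.6513 209.4381] [281.3221 147.9016]
0.156 [209.0596 209.9833] [281.1551 151.3458]
0.144 [209.4603 210.5184] [280.9901 154.7494]
```

```bash
python3 - <<'E'
from loc import *
ft=grab('top')
ax=np.array([.5306,.1738])
for c in((201.8,209.2),(200.5,209.2),(203,209.3)):
    w=onz(ft,*c,.168)[:2]-ax; a=np.degrees(np.arctan2(w[1],w[0])); print(w,np.hypot(*w),'mark ang',a,'rel wing',a+14.4)
c=(210.8,200.6); w=onz(ft,*c,.126)[:2]-ax;print('wing',w,np.degrees(np.arctan2(w[1],w[0])))
t=ft['image'].astype(int)
for v in range(197,204): print(v,' '.join('%3d'%x for x in (t[v,205:219,0]-t[v,205:219,1])))
E
python3 go.py .5306 .1738 .255 60
```

```text
[0.0018 0.0225] 0.02260405413595321 mark ang 85.30569123450262 rel wing 99.70569123450262
[0.002 0.027] 0.027026622267328774 mark ang 85.82157632431195 rel wing 100.22157632431195
[0.0014 0.0184] 0.01849465474778258 mark ang 85.67442529530364 rel wing 100.07442529530364
wing [ 0.0386 -0.0036] -5.321520554287578
197   4   2   3   0   4  -1   0   1   0  -2  -2  -4  -2  -2
198   5   3   3   3   4   2   3   4  -1   4   1   2   0  -1
199   2   2   2   2   2   3   3   2   1   2   3   1   1   0
200   3   4   4   7   3   6  45   4  17   2   2   1   2   3
201   4   1   8  18  13  17 100  16  90  13   3   4   5   2
202   3   3   4  11   9  18  79  35 121  17   7  11   4   2
203   2   5   7   3   5   6  26  27  67  17  16  21   9   2
t=13.77 travel [0.0476 0.2881 0.2775] roll -0.0815 | pos [ 0.4848 -0.0208  0.2792] zang 30.68 tilt [-0.0012 -0.0017] F [ 0.2913 -0.9423 -0.1093] w 0.0769 q7 0.36
```

>>> {"method": "jog_arm", "body": {
  "moves": [
    {"fingers": 0.9,"travel": [0,0.02,0.02],"roll": 0},
    {"fingers": 0.9,"travel": [0.005,0.06,0.058],"roll": 0},
    {"fingers": 0.9,"travel": [0.01,0.11,0.106],"roll": 0},
    {"fingers": 0.9,"travel": [0.02,0.16,0.154],"roll": 0},
    {"fingers": 0.9,"travel": [0.03,0.21,0.2],"roll": 0},
    {"fingers": 0.9,"travel": [0.04,0.25,0.24],"roll": 0},
    {"fingers": 0.9,"travel": [0.048,0.275,0.265],"roll": 0},
    {"fingers": 0.9,"travel": [0.048,0.2881,0.2775],"roll": 0},
    {"fingers": 0.9,"travel": [0.048,0.2881,0.2775],"roll": 0},
    {"fingers": 0.9,"travel": [0.048,0.2881,0.2775],"roll": 0},
    {"fingers": 0.9,"travel": [0.048,0.2881,0.2775],"roll": 0}
  ]
}}

```text
time: 14.68
eef_pos: [0.5307, 0.172, 0.2549]
tool_rot: [-0.42, 1.532, 0.416]
force: [0.5, -0.5, -0.2]
width: 0.0771
```

```bash
python3 go.py .5306 .1738 .155 31
```

```text
t=14.68 travel [0.1997 0.0036 0.0021] roll -0.0013 | pos [0.5307 0.172  0.2549] zang 30.53 tilt [-0.0012 -0.0029] F [ 0.5424 -0.4914 -0.196 ] w 0.0771 q7 -0.09
```

>>> {"method": "jog_arm", "body": {
  "moves": [
    {"fingers": 0.9,"travel": [0.02,0.004,0.002],"roll": 0},
    {"fingers": 0.9,"travel": [0.06,0.004,0.002],"roll": 0},
    {"fingers": 0.9,"travel": [0.1,0.004,0.002],"roll": 0},
    {"fingers": 0.9,"travel": [0.14,0.004,0.002],"roll": 0},
    {"fingers": 0.9,"travel": [0.17,0.004,0.002],"roll": 0},
    {"fingers": 0.9,"travel": [0.19,0.004,0.002],"roll": 0},
    {"fingers": 0.9,"travel": [0.195,0.004,0.002],"roll": 0},
    {"fingers": 0.9,"travel": [0.195,0.004,0.002],"roll": 0},
    {"fingers": 0.9,"travel": [0.195,0.004,0.002],"roll": 0}
  ],
  "squeeze": 20
}}

```text
time: 15.43
eef_pos: [0.5309, 0.1739, 0.158]
tool_rot: [-0.419, 1.531, 0.415]
force: [-0.0, 0.7, 0.3]
width: 0.0765
```

```bash
python3 go.py .5306 .1738 .155 31; python3 - <<'E'
from loc import *
f=grab('scene','s12.png');a=f['image']
c=lambda i,u,v,w:cv2.resize(i[max(v-w,0):v+w,u-w:u+w],(580,580),interpolation=cv2.INTER_CUBIC)
cv2.imwrite('pics/p12.png',c(a,280,145,40)[:,:,::-1])
E
```

```text
t=15.43 travel [ 0.006   0.0002 -0.0006] roll -0.0014 | pos [0.5309 0.1739 0.158 ] zang 30.49 tilt [-0.0002 -0.0026] F [-0.0137  0.6748  0.2858] w 0.0765 q7 -0.17
```

View pics/p12.png

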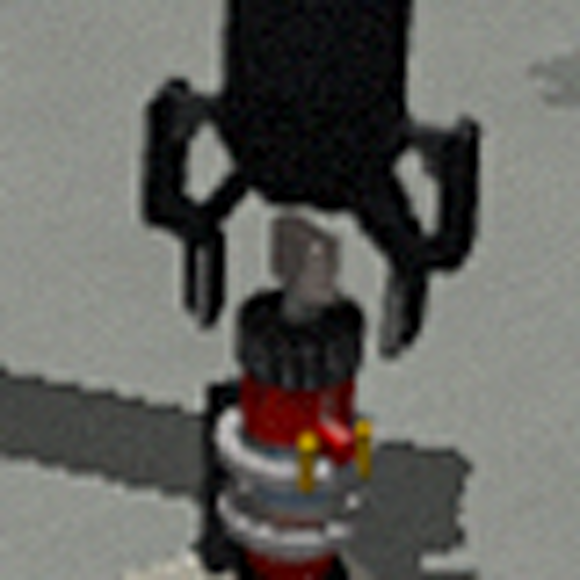

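>>> {"method": "jog_arm", "body": {
  "moves": [
    {"fingers": 0.8,"travel": [0.006,0,0],"roll": 0},
    {"fingers": 0.72,"travel": [0.006,0,0],"roll": 0},
    {"fingers": 0.66,"travel": [0.006,0,0],"roll": 0},
    {"fingers": 0.62,"travel": [0.006,0,0],"roll": 0},
    {"fingers": 0.55,"travel": [0.006,0,0],"roll": 0},
    {"fingers": 0.55,"travel": [0.006,0,0],"roll": 0},
    {"fingers": 0.55,"travel": [0.006,0,0],"roll": 0}
  ],
  "squeeze": 30
}}

```text
time: 16.07
eef_pos: [0.5314, 0.1741, 0.1558]
tool_rot: [-0.419, 1.53, 0.415]
force: [-0.8, -0.5, 5.7]
width: 0.0527
```

```bash
python3 go.py .5306 .1738 .155 31; python3 - <<'E'
from loc import *
print(ctrl.get_state()['ft_torque'])
f=grab('scene','s13.png');a=f['image']
c=lambda i,u,v,w:cv2.resize(i[max(v-w,0):v+w,u-w:u+w],(580,580),interpolation=cv2.INTER_CUBIC)
cv2.imwrite('pics/p13.png',c(a,280,145,40)[:,:,::-1])
E
```

```text
t=16.07 travel [ 0.0016  0.0002 -0.0016] roll -0.0014 | pos [0.5314 0.1741 0.1558] zang 30.50 tilt [ 0.0011 -0.0024] F [-0.8038 -0.5305  5.7487] w 0.0527 q7 -0.17
[-0.2451  0.2656 -0.0477]
```

View pics/p13.png

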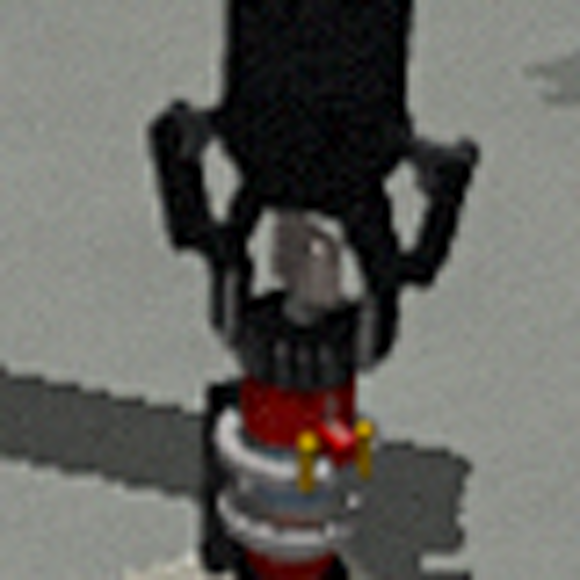

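>>> {"method": "jog_arm", "body": {
  "moves": [
    {"fingers": 0.55,"travel": [0,0,0],"roll": 0.006},
    {"fingers": 0.55,"travel": [0,0,0],"roll": 0.017},
    {"fingers": 0.55,"travel": [0,0,0],"roll": 0.03},
    {"fingers": 0.55,"travel": [0,0,0],"roll": 0.043},
    {"fingers": 0.55,"travel": [0,0,0],"roll": 0.056},
    {"fingers": 0.55,"travel": [0,0,0],"roll": 0.069},
    {"fingers": 0.55,"travel": [0,0,0],"roll": 0.082},
    {"fingers": 0.55,"travel": [0,0,0],"roll": 0.095},
    {"fingers": 0.55,"travel": [0,0,0],"roll": 0.108},
    {"fingers": 0.55,"travel": [0,0,0],"roll": 0.121},
    {"fingers": 0.55,"travel": [0,0,0],"roll": 0.134},
    {"fingers": 0.55,"travel": [0,0,0],"roll": 0.147},
    {"fingers": 0.55,"travel": [0,0,0],"roll": 0.16},
    {"fingers": 0.55,"travel": [0,0,0],"roll": 0.173},
    {"fingers": 0.55,"travel": [0,0,0],"roll": 0.186},
    {"fingers": 0.55,"travel": [0,0,0],"roll": 0.195},
    {"fingers": 0.55,"travel": [0,0,0],"roll": 0.195}
  ]
}}

```text
time: 17.53
eef_pos: [0.5312, 0.1748, 0.1558]
tool_rot: [0.542, 1.5, -0.544]
force: [-2.2, 0.1, 2.9]
width: 0.0532
```

```bash
python3 go.py .5306 .1738 .155 31; python3 - <<'E'
from loc import *
print(ctrl.get_state()['ft_torque'])
f=grab('scene','s14.png');a=f['image']
c=lambda i,u,v,w:cv2.resize(i[max(v-w,0):v+w,u-w:u+w],(580,580),interpolation=cv2.INTER_CUBIC)
cv2.imwrite('pics/p14.png',c(a,280,150,35)[:,:,::-1])
E
```

```text
t=17.53 travel [ 0.0017 -0.0022  0.0003] roll -0.1966 | pos [0.5312 0.1748 0.1558] zang -39.77 tilt [ 0.0011 -0.002 ] F [-2.1964  0.1052  2.9448] w 0.0532 q7 -1.27
[0.1627 0.3211 0.0055]
```

View pics/p14.png

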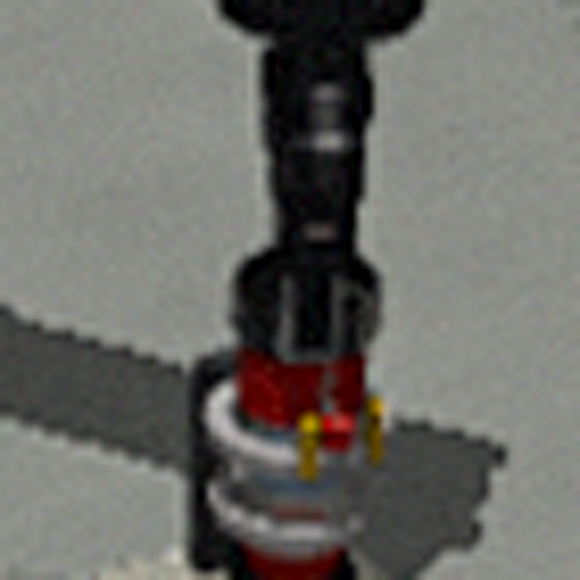

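>>> {"method": "jog_arm", "body": {
  "moves": [
    {"fingers": 0.55,"travel": [0,0,0],"roll": 0.01},
    {"fingers": 0.55,"travel": [0,0,0],"roll": 0.02},
    {"fingers": 0.55,"travel": [0,0,0],"roll": 0.03},
    {"fingers": 0.55,"travel": [0,0,0],"roll": 0.04},
    {"fingers": 0.55,"travel": [0,0,0],"roll": 0.05},
    {"fingers": 0.55,"travel": [0,0,0],"roll": 0.06}
  ]
}}

```text
time: 18.08
eef_pos: [0.5314, 0.1751, 0.1559]
tool_rot: [0.831, 1.404, -0.832]
force: [0.5, 0.7, 1.1]
width: 0.053
```

```bash
python3 go.py .5306 .1738 .155 31; python3 - <<'E'
from loc import *
s=ctrl.get_state();print(s['ft_torque'],s['joint_efforts'])
E
```

```text
t=18.08 travel [ 0.0018 -0.0026  0.0016] roll -0.2562 | pos [0.5314 0.1751 0.1559] zang -61.23 tilt [ 0.0015 -0.0013] F [0.4839 0.7432 1.0953] w 0.0530 q7 -1.61
[0.2877 0.0292 0.1633] [  1.6893 -49.2422  -1.0854 -22.6358   0.3163   0.2736   0.7713]
```

>>> {"method": "jog_arm", "body": {
  "moves": [
    {"fingers": 0.55,"travel": [0,0,0],"roll": 0.008},
    {"fingers": 0.55,"travel": [0,0,0],"roll": 0.016},
    {"fingers": 0.55,"travel": [0,0,0],"roll": 0.024}
  ]
}}

```text
time: 18.33
eef_pos: [0.5316, 0.1757, 0.1559]
tool_rot: [0.947, 1.353, -0.945]
force: [1.1, 1.6, 0.7]
width: 0.0524
```

```bash
python3 go.py .5306 .1738 .155 31; python3 - <<'E'
from loc import *
s=ctrl.get_state();print(s['ft_torque'],s['joint_efforts'][6])
E
```

```text
t=18.33 travel [ 0.0017 -0.0032  0.0028] roll -0.2801 | pos [0.5316 0.1757 0.1559] zang -69.84 tilt [ 0.0022 -0.0007] F [1.0625 1.6047 0.7327] w 0.0524 q7 -1.74
[ 0.3325 -0.009   0.063 ] 0.5898768827319145
```

>>> {"method": "jog_arm", "body": {
  "moves": [
    {"fingers": 0.55,"travel": [0,0,0],"roll": 0.007},
    {"fingers": 0.55,"travel": [0,0,0],"roll": 0.014},
    {"fingers": 0.55,"travel": [0,0,0],"roll": 0.02}
  ]
}}

```text
time: 18.58
eef_pos: [0.5317, 0.1759, 0.1559]
tool_rot: [1.041, 1.306, -1.039]
force: [0.1, 0.1, 0.9]
width: 0.0527
```

```bash
python3 go.py .5306 .1738 .155 31; python3 - <<'E'
from loc import *
s=ctrl.get_state();print(s['ft_torque'],s['joint_efforts'][6])
f=grab('scene','s15.png');a=f['image']
c=lambda i,u,v,w:cv2.resize(i[max(v-w,0):v+w,u-w:u+w],(580,580),interpolation=cv2.INTER_CUBIC)
cv2.imwrite('pics/p15.png',c(a,280,155,28)[:,:,::-1])
E
```

```text
t=18.58 travel [ 0.0018 -0.0032  0.0036] roll -0.3000 | pos [0.5317 0.1759 0.1559] zang -77.01 tilt [ 0.0025 -0.0004] F [0.1211 0.081  0.9003] w 0.0527 q7 -1.85
[0.1052 0.0254 0.1269] 0.338908564299345
```

View pics/p15.png

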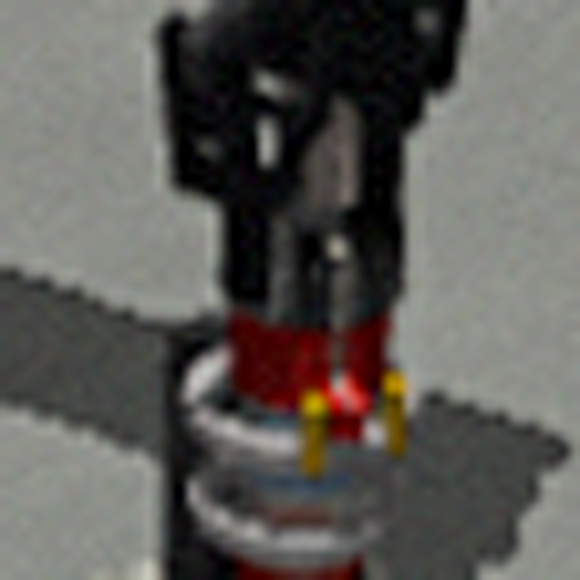

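>>> {"method": "jog_arm", "body": {
  "moves": [
    {"fingers": 0.55,"travel": [0,0,0],"roll": 0.006},
    {"fingers": 0.55,"travel": [0,0,0],"roll": 0.012},
    {"fingers": 0.55,"travel": [0,0,0],"roll": 0.017}
  ]
}}

```text
time: 18.88
eef_pos: [0.5317, 0.1769, 0.1559]
tool_rot: [1.121, 1.262, -1.117]
force: [-0.1, 3.2, -1.0]
width: 0.0529
```

```bash
python3 go.py .5306 .1738 .155 31; python3 - <<'E'
from loc import *
s=ctrl.get_state();print(s['ft_torque'],s['joint_efforts'][6])
f=grab('scene','s16.png');a=f['image']
c=lambda i,u,v,w:cv2.resize(i[max(v-w,0):v+w,u-w:u+w],(580,580),interpolation=cv2.INTER_CUBIC)
cv2.imwrite('pics/p16.png',c(a,280,155,28)[:,:,::-1])
E
```

```text
t=18.88 travel [ 0.0017 -0.003   0.0059] roll -0.3169 | pos [0.5317 0.1769 0.1559] zang -83.07 tilt [0.0029 0.0004] F [-0.0732  3.1791 -1.0389] w 0.0529 q7 -1.95
[0.6154 0.1885 0.4305] -0.22052401676774025
```

View pics/p16.png

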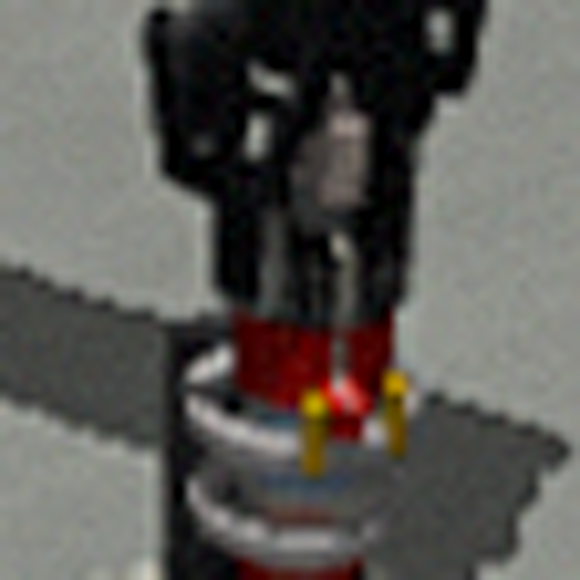

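>>> {"method": "jog_arm", "body": {
  "moves": [
    {"fingers": 0.5,"travel": [0,0,0],"roll": 0.003},
    {"fingers": 0.5,"travel": [0,0,0],"roll": 0.007},
    {"fingers": 0.5,"travel": [0,0,0],"roll": 0.01},
    {"fingers": 0.5,"travel": [0,0,0],"roll": 0.01}
  ],
  "squeeze": 40
}}

```text
time: 19.27
eef_pos: [0.5314, 0.1776, 0.1558]
tool_rot: [1.17, 1.234, -1.165]
force: [-0.4, 3.9, 2.0]
width: 0.0526
```

```bash
python3 go.py .5306 .1738 .155 31; python3 - <<'E'
from loc import *
s=ctrl.get_state();print(s['ft_torque'],s['joint_efforts'][6])
f=grab('scene','s17.png');a=f['image']
c=lambda i,u,v,w:cv2.resize(i[max(v-w,0):v+w,u-w:u+w],(580,580),interpolation=cv2.INTER_CUBIC)
cv2.imwrite('pics/p17.png',c(a,280,155,28)[:,:,::-1])
E
```

```text
t=19.27 travel [ 0.0017 -0.002   0.0075] roll -0.3272 | pos [0.5314 0.1776 0.1558] zang -86.78 tilt [0.0025 0.0011] F [-0.4015  3.9239  2.0073] w 0.0526 q7 -2.01
[0.7369 0.3366 0.4824] -0.7171105407178402
```

View pics/p17.png

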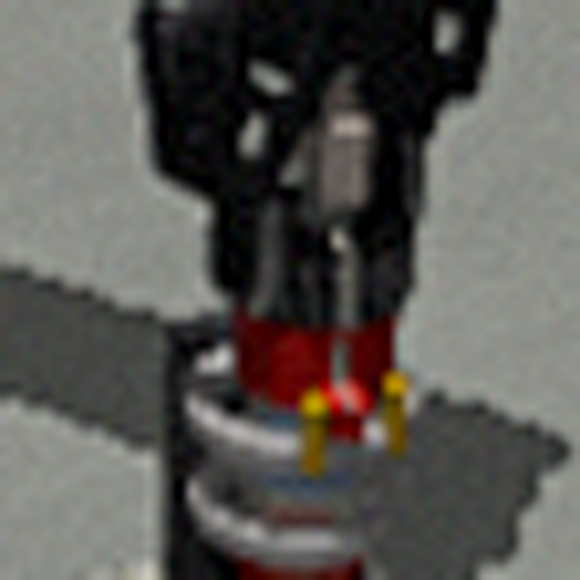

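>>> {"method": "jog_arm", "body": {
  "moves": [
    {"fingers": 0.65,"travel": [0,0,0],"roll": 0},
    {"fingers": 0.75,"travel": [0,0,0],"roll": 0},
    {"fingers": 0.9,"travel": [0,-0.002,0.0075],"roll": 0},
    {"fingers": 0.9,"travel": [0,-0.002,0.0075],"roll": 0},
    {"fingers": 0.9,"travel": [-0.01,-0.002,0.0075],"roll": 0},
    {"fingers": 0.9,"travel": [-0.04,-0.002,0.0075],"roll": 0},
    {"fingers": 0.9,"travel": [-0.09,-0.002,0.0075],"roll": 0},
    {"fingers": 0.9,"travel": [-0.15,-0.002,0.0075],"roll": 0},
    {"fingers": 0.9,"travel": [-0.21,-0.002,0.0075],"roll": 0},
    {"fingers": 0.9,"travel": [-0.24,-0.002,0.0075],"roll": 0},
    {"fingers": 0.9,"travel": [-0.25,-0.002,0.03],"roll": 0},
    {"fingers": 0.9,"travel": [-0.25,-0.002,0.08],"roll": 0},
    {"fingers": 0.9,"travel": [-0.25,-0.002,0.14],"roll": 0},
    {"fingers": 0.9,"travel": [-0.25,-0.002,0.21],"roll": 0},
    {"fingers": 0.9,"travel": [-0.25,-0.002,0.28],"roll": 0},
    {"fingers": 0.9,"travel": [-0.25,-0.002,0.34],"roll": 0},
    {"fingers": 0.9,"travel": [-0.25,-0.002,0.38],"roll": 0},
    {"fingers": 0.9,"travel": [-0.25,-0.002,0.4],"roll": 0},
    {"fingers": 0.9,"travel": [-0.25,-0.002,0.4],"roll": 0},
    {"fingers": 0.9,"travel": [-0.25,-0.002,0.4],"roll": 0}
  ]
}}

```text
time: 20.98
eef_pos: [0.5411, -0.0219, 0.2801]
tool_rot: [1.169, 1.235, -1.165]
force: [-0.2, 0.7, -0.3]
width: 0.077
```

```bash
python3 go.py .5306 .1738 .155 31; python3 - <<'E'
from loc import *
f=grab('scene','s18.png');a=f['image'];ft=grab('top','t18.png');t=ft['image']
c=lambda i,u,v,w:cv2.resize(i[max(v-w,0):v+w,u-w:u+w],(390,390),interpolation=cv2.INTER_CUBIC)
cv2.imwrite('pics/p18.png',np.hstack([c(a,280,163,30),c(t,212,210,20)])[:,:,::-1])
t=t.astype(int)
for v in range(196,216): print(v,' '.join('%3d'%x for x in t[v,200:222].mean(1)),'|',' '.join('%3d'%x for x in (t[v,206:218,0]-t[v,206:218,1])))
E
```

```text
t=20.98 travel [ 0.2509  0.0007 -0.3917] roll -0.3271 | pos [ 0.5411 -0.0219  0.2801] zang -86.76 tilt [0.0016 0.0016] F [-0.176   0.7234 -0.349 ] w 0.0770 q7 -1.59
196 120 121 121 125 157 153 152 126 110 118 120 121 123 123 120 121 123 123 124 121 124 124 |   1   1   1   0  -2  -2   0  -1  -1  -3  -1  -2
197 124 123 124 119 171 166 165 160 155 155 155 139 121 118 108 124 126 124 122 124 125 125 |   1   3   1   2  -2   3   1  -1  -1  -3  -2  -3
198 119 119 117  91 170 168 168 165 169 166 166 163 157 160 153 154 130 113 117 122 121 123 |   2   4   2   3   3   3   2  -1   2   1   1  -1
199 116 118 119 114 165 164 164 167 168 168 166 168 168 169 168 170 160 158 161 156 139 125 |   4   2   2   3   5   3   4   3   4   3   1   0
200 122 121 121 153 166 165 165 165 127 145 167 166 143 126 171 170 171 172 170 170 166 160 |   3   3   9   3   3   4  19  63   2   4   4   2
201 121 117 116 167 168 167 167 146 114 109 168 165 105 119 122 123 169 170 169 171 171 172 |   3   7  16   8   3   6  75  80  46  48   4   2
202 118 119  92 169 151 109  96 136  81  66 123 168  85 131  92  71 142 170 170 170
[... 1204 characters left out ...]
39  52 159 172 175 175 106  60  52  37  40  39  42  39  38  39  44 126 184 175 118 |  -5   4   2  -1   1   0   2   0   0   0   0   1
212 107  43  46  95 121 176 172  64  45  35  36  40  40  41  40  37  43  36 102 183 180 121 |  -4   5   2  -1   0  -2  -1   1   2   0  10   2
213  93  59  38  39  55  93  99  64  39  36  39  40  39  39  38  40  40  43 108 184 175 121 |   1   3   1   1   1   1  -1   1   2  -1  16   4
214  77  64  34  34  33  36  39  44  36  35  43  41  40  43  41  38  46  52 146 182 159 124 |   3   0   2  -2   0   2   2  -1   1  11  21   5
215  91  92  57  33  34  34  40  37  37  34  42  41  39  36  35  40  56  79 158 182 123 143 |  -1  -1   2  -1   0   0   2   0   2  19  17   6
```

View pics/p18.png

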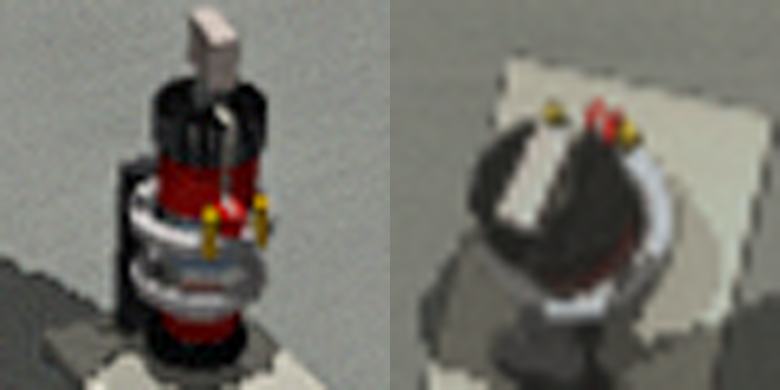

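```bash
cat > fin.py <<'E'
from loc import *
ft=grab('top');fs=grab('scene')
t=ft['image'].astype(float);s=fs['image'].astype(float)
def pca(f,img,box,lo,hi,z,name,seed):
    u0,v0,u1,v1=box
    w=np.clip((img[v0:v1,u0:u1].mean(2)-lo)/(hi-lo),0,1)
    m=(w>.25).astype(np.uint8);n,l=cv2.connectedComponents(m,connectivity=4);k=l[seed[1]-v0,seed[0]-u0];w=w*(l==k)
    vv,uu=np.mgrid[v0:v1,u0:u1]
    G=np.array([onz(f,u,v,z)[:2] for u,v in zip(uu.ravel(),vv.ravel())]);w=w.ravel()
    c=(G*w[:,None]).sum(0)/w.sum();C=((G-c).T*w)@(G-c)/w.sum();e,V=np.linalg.eigh(C)
    a=np.degrees(np.arctan2(V[1,1],V[0,1]));a=(a+90)%180-90
    print(name,'c',c,'size',np.sqrt(12*e),'yaw',a); return c,a
pca(ft,t,(203,203,210,214),100,165,.208,'bar top',(206,208))
pca(fs,s,(272,130,292,142),145,190,.208,'bar scene',(281,136))
for v in range(130,173): print(v,' '.join('%3d'%x for x in s[v,270:294].mean(1)),'|',' '.join('%3d'%x for x in (s[v,280:292,0]-s[v,280:292,1])) if v>155 else '')
E
python3 fin.py
```

```text
bar top c [0.5312 0.1758] size [0.0117 0.0336] yaw -24.06274469534398
bar scene c [0.5326 0.1743] size [0.0117 0.0354] yaw -27.699084286622963
130 147 146 145 150 147 144 150 139 141 143 141 147 139 141 140 141 149 148 138 138 142 142 137 143 | 
131 148 146 143 142 144 142 145 147 145 144 151 138 141 141 146 143 140 141 144 139 139 141 143 142 | 
132 141 144 145 144 148 143 143 146 146 146 145 146 149 144 144 143 139 141 143 147 138 143 144 139 | 
133 145 142 139 142 143 146 142 142 148 144 143 155 148 142 142 146 144 150 142 145 146 141 140 141 | 
134 142 138 143 144 148 144 145 148 142 151 169 177 177 160 147 146 140 144 141 141 145 143 138 139 | 
135 145 143 139 144 142 142 140 142 133 130 186 201 197 186 157 142 143 148 143 143 141 136 142 140 | 
136 144 139 142 141 138 144 146 147 134  77 138 196 200 195 178 139 136 148 145 139 140 142 142 137 | 
137 140 133 136 139 142 143 145 148 137  89  60 146 193 199 199 179 142 139 142 141 142 139 139 141 | 
138 136 143 138 140 142 144 144 144 136  89  57  89 176 200 190 194 142 136 142 143 144 141 140 138 | 
139 141 143 144 141 143 145 14
[... 3570 characters left out ...]
72  61  38  32  35  29 121 141  90  53  66 132 141 |  -2  19  23  26  94 105  88  44  14  14  29   7
169  18  55  79 101 154 179 188 205 200 200 159  89  62  86  72  59  48 118 149  94  52 105 136 147 |   5  18  26  12  42  59  41  19   5  15  32   5
170   7  30  68  92  90  87 111 148 168 176 138  77  59 109  93  71  74  64  78  83  57 133 147 143 |   2  23  27  10  -5  -5 -11  -3  -3   5  14   0
171  18  45  56  92  85  87  88  91 103  93  79  75  67  73  68  70  70  61  69  89 110 137 146 142 |   4  23  30   8  -1  -2   4   1   1   3   1  -5
172  35  62  61  63  61  66  75  80  88  88  77  74  54  68  73  64  67  61  55  81 128 146 142 139 |  -4  20  18  12  -8  -3  -2  -1   5   0   1  -6
```

```bash
python3 - <<'E'
from loc import *
fs=grab('scene')
for ax in([.5326,.1743],[.5312,.1758]):
  for a in(-40,-33,-26,-20,-14):
    d=np.array([np.cos(np.radians(a)),np.sin(np.radians(a))]);P=lambda r,z:proj(fs,np.r_[np.array(ax)+r*d,z]).round(2)
    print(a,'mark in',P(.020,.168),'edge',P(.027,.168),'side',P(.027,.156),'housing line top',P(.025,.142),'wing',P(.038,.126))
E
```

```text
-40 mark in [282.36 150.88] edge [282.49 151.92] side [282.31 155.41] housing line top [282.07 159.13] wing [282.08 165.69]
-33 mark in [283.15 150.86] edge [283.56 151.89] side [283.38 155.39] housing line top [283.05 159.1 ] wing [283.57 165.65]
-26 mark in [283.92 150.8 ] edge [284.61 151.81] side [284.42 155.3 ] housing line top [284.01 159.03] wing [285.03 165.53]
-20 mark in [284.56 150.71] edge [285.48 151.69] side [285.28 155.18] housing line top [284.8  158.91] wing [286.23 165.35]
-14 mark in [285.17 150.59] edge [286.3  151.53] side [286.1  155.02] housing line top [285.55 158.76] wing [287.38 165.11]
-40 mark in [282.4  150.58] edge [282.53 151.61] side [282.36 155.1 ] housing line top [282.11 158.82] wing [282.13 165.37]
-33 mark in [283.19 150.56] edge [283.6  151.59] side [283.42 155.08] housing line top [283.09 158.79] wing [283.61 165.33]
-26 mark in [283.96 150.5 ] edge [284.65 151.51] side [284.46 155.  ] housing line top [284.05 158.71] wing [285.07 165.21]
-20 mark in [284.59 150.41] edge [285.51 151.39] side [285.32 154.88] housing line top [284.83 158.6 ] wing [286.27 165.03]
-14 mark in [285.2  150.29] edge [286.34 151.23] side [286.14 154.71] housing line top [285.59 158.45] wing [287.41 164.79]
```

```bash
python3 - <<'E'
from loc import *
ft=ctrl.grab_frame('top');fs=ctrl.grab_frame('scene')
def cen(img,box,lo,hi,seed):
    u0,v0,u1,v1=box
    w=np.clip((img[v0:v1,u0:u1].astype(float).mean(2)-lo)/(hi-lo),0,1)
    m=(w>.25).astype(np.uint8);n,l=cv2.connectedComponents(m,connectivity=4);w=w*(l==l[seed[1]-v0,seed[0]-u0])
    vv,uu=np.mgrid[v0:v1,u0:u1];return np.array([(uu*w).sum(),(vv*w).sum()])/w.sum()
def tri(a,b):
    c1,d1=ray(ft,*a);c2,d2=ray(fs,*b);d1/=np.linalg.norm(d1);d2/=np.linalg.norm(d2)
    x=np.linalg.lstsq(np.c_[d1,-d2],c2-c1,rcond=None)[0];p,q=c1+d1*x[0],c2+d2*x[1];return (p+q)/2,np.linalg.norm(p-q)
rd=lambda n:cv2.imread('pics/'+n)
for T,S,bt,bs,st,ss in(('t11.png','s11.png',(203,203,210,214),(272,130,292,142),(207,208),(281,136)),('t18.png','s18.png',(203,203,210,214),(272,130,292,142),(206,208),(281,136)),('top0.png','scene0.png',(318,209,328,223),(155,181,172,193),(323,216),(163,187))):
    a=cen(rd(T),bt,100,165,st);b=cen(rd(S),bs,145,190,ss);print(T,a,b,tri(a,b))
E
```

```text
t11.png [206.9413 207.7711] [281.6606 136.0339] (array([0.53  , 0.1736, 0.2078]), np.float64(0.0009314960222993247))
t18.png [206.3795 207.4991] [282.5284 136.1668] (array([0.5312, 0.1758, 0.2072]), np.float64(0.00039004739562676206))
top0.png [322.8891 214.9968] [162.9291 186.6548] (array([ 0.501 , -0.2161,  0.1679]), np.float64(0.002021388722258299))
```

```bash
python3 -c "
import cv2,numpy as np
a=cv2.imread('pics/scene0.png');b=cv2.imread('pics/s18.png')
cv2.imwrite('pics/cmp.png',cv2.resize(np.hstack([a,b]),(800,300)))"
```

```text
(no output)
```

View pics/cmp.png

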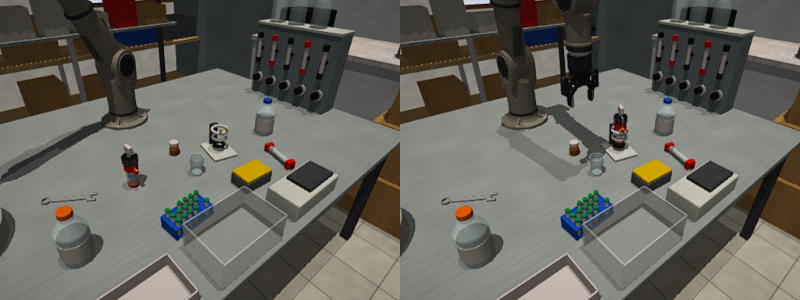

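The bystanders look unmoved, the column stands in the stand, and the gripper is clear of everything. I'm handing in.

```bash
python3 -c "
from rig import ctrl
print(ctrl.hand_in())"
```

```text
the job is handed in; nothing more can be done
None
```

I took the column by its white grip bar and lowered it through the rings until it touched the lowest one. I then let go, turned the black lock ring clockwise until it came up against its stop, moved the arm clear and handed in at about 21 s.

**What the last checks showed:**
- **Column home:** the bar top measured 207.2 mm across the two cameras, against 208 mm expected for fully home. The red wing is between the yellow posts.
- **Lock ring tight:** the turning moment rose from about 0.15 N m to 0.48 N m at the end, which I read as the hard stop.
- **White mark:** it measured about 2 to 3° off the wing, which is about as well as the images can resolve.
- **Bystanders:** none looks moved in the before-and-after scene pictures.

**What did not fit perfectly:**
- Tightening turned the column about 10° clockwise within the slot's play, until the wing rested on one post.
- It also shifted the column's top sideways by about 2.5 mm; I did not check separately for a small lean.
- I had gripped the bar 4 to 5 mm off centre along its length, and a side probe in the rings tilted the held column slightly before seating.
- I did not tighten the ring a second time to confirm the stop.

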